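# Sort gauged brass fittings and lock the transit case

### The job

Sort the brass fittings on the bench: every green-capped one goes into the green transit case, every red-capped one into the red reject tray. When all the green-capped ones are in, lay the loose aluminium cover flat and fully home on the case, and only then turn both orange quarter-turn fasteners clockwise until they drop into their locked detents over the cover. Do not disturb the oil bottle, the spanner or the plug gauge.

Things in the scene. Friction and masses are not known exactly. Their poses are not given: they have to be found in the camera images.
- pass_case: Green transit case fixed to the bench, open on top. Outside 112 (x) x 180 (y) x 54 mm high, inside 104 x 172 mm, walls and floor 4 mm. Origin: centre of its underside, on the bench; z up. A fastener stands beyond each y end, axis at x = 0, y = +112 (left) and -112 mm (right), top 97 mm above the bench. Room for three fittings in a row along y, 55 mm apart.
- reject_tray: Red open tray, fixed to the bench, outside 120 (x) x 160 (y) x 34 mm high, inside 110 x 150 mm, walls and floor 5 mm. Origin: centre of its underside, on the bench; z up.
- cover: Loose aluminium cover, 0.3 kg: plate 112 (x) x 180 (y) x 4 mm, 2 ribs below (6 mm deep, 164 long in y, outer faces x = -48 and +48 mm) that enter the case with 4 mm play all round. Origin: centre, at the ribs' lower edge, 10 mm under the plate's top; z up. Black handle on top at the centre, 14 (x) x 60 (y) x 28 mm tall. Seated (either way round): x, y along the case's, origin 48 mm above the case's.
- fastener_left (a joint): Fastener at the case's +y end, rad: 0 = open, bar along case x, clear of the cover; 1.57 = locked, bar along case y, half its tongue over the cover. Grows clockwise seen from above, stops at -0.04 and 1.61; needs about 0.06 N m and stays where it is left. From 1.37 on a 6 N spring drops it 5 mm into its detent (let go of the bar: a firm grip holds it up); once down it cannot turn back.
- fastener_left_grip (a point): On the left fastener's axis, half way up its orange grip bar (56 mm long, 12 thick, 25 tall: 12.5 mm above and below this point), which stands on a steel tongue 72 x 18 x 5 mm. x along the bar, z up. 84 mm above the bench when open, 80 when locked; turns and drops with the bar. In the case's frame always at x = 0, y = +112 mm.
- fastener_right (a joint): Fastener at the case's -y end, rad: 0 = open, bar along case x, clear of the cover; 1.57 = locked, bar along case y, half its tongue over the cover. Grows clockwise seen from above, stops at -0.04 and 1.61; needs about 0.06 N m and stays where it is left. From 1.37 on a 6 N spring drops it 5 mm into its detent (let go of the bar: a firm grip holds it up); once down it cannot turn back.
- fastener_right_grip (a point): On the right fastener's axis, half way up its orange grip bar (56 mm long, 12 thick, 25 tall: 12.5 mm above and below this point), which stands on a steel tongue 72 x 18 x 5 mm. x along the bar, z up. 84 mm above the bench when open, 80 when locked; turns and drops with the bar. In the case's frame always at x = 0, y = -112 mm.
- green_1: Loose brass hexagon fitting, standing; 32 mm across flats, 37 across corners, 28 mm high, with a round green inspection cap on top (29 mm diameter, 10 mm high): 38 mm tall, about 0.13 kg. Origin: centre of its underside; z up through the cap; two flats face its +x and -x, the others every 60 degrees. May be absent (None).
- green_2: Loose brass hexagon fitting, standing; 32 mm across flats, 37 across corners, 28 mm high, with a round green inspection cap on top (29 mm diameter, 10 mm high): 38 mm tall, about 0.13 kg. Origin: centre of its underside; z up through the cap; two flats face its +x and -x, the others every 60 degrees. May be absent (None).
- green_3: Loose brass hexagon fitting, standing; 32 mm across flats, 37 across corners, 28 mm high, with a round green inspection cap on top (29 mm diameter, 10 mm high): 38 mm tall, about 0.13 kg. Origin: centre of its underside; z up through the cap; two flats face its +x and -x, the others every 60 degrees. May be absent (None).
- red_1: Loose brass hexagon fitting, standing; 32 mm across flats, 37 across corners, 28 mm high, with a round red inspection cap on top (29 mm diameter, 10 mm high): 38 mm tall, about 0.13 kg. Origin: centre of its underside; z up through the cap; two flats face its +x and -x, the others every 60 degrees. May be absent (None).
- red_2: Loose brass hexagon fitting, standing; 32 mm across flats, 37 across corners, 28 mm high, with a round red inspection cap on top (29 mm diameter, 10 mm high): 38 mm tall, about 0.13 kg. Origin: centre of its underside; z up through the cap; two flats face its +x and -x, the others every 60 degrees. May be absent (None).
- red_3: Loose brass hexagon fitting, standing; 32 mm across flats, 37 across corners, 28 mm high, with a round red inspection cap on top (29 mm diameter, 10 mm high): 38 mm tall, about 0.13 kg. Origin: centre of its underside; z up through the cap; two flats face its +x and -x, the others every 60 degrees. May be absent (None).
- oil_bottle: Bystander: yellow oil bottle with a black cap, 56 mm diameter, 130 mm tall, standing. Origin: centre of its underside. Leave alone.
- spanner: Bystander: steel spanner lying on the far side of the bench. Leave alone.
- plug_gauge: Bystander: steel plug gauge, 118 mm long, 24 mm thick, lying on the far side of the bench. Leave alone.
Not all that is in view belongs to the job. Several things look just like the cover: the one meant starts farthest to the robot's left.

How it is judged:
On the way, in this order (a step that is already met when the one before it is completed fails the run):
1. every green-capped fitting is in the transit case (x of green_1 in the frame of pass_case between -0.052 and 0.052 m and y of green_1 in the frame of pass_case between -0.086 and 0.086 m and z of green_1 in the frame of pass_case between -0.002 and 0.04 m and x of green_2 in the frame of pass_case between -0.052 and 0.052 m and y of green_2 in the frame of pass_case between -0.086 and 0.086 m and z of green_2 in the frame of pass_case between -0.002 and 0.04 m and x of green_3 in the frame of pass_case between -0.052 and 0.052 m and y of green_3 in the frame of pass_case between -0.086 and 0.086 m and z of green_3 in the frame of pass_case between -0.002 and 0.04 m), for 0.2 s.
2. the cover is fully home on the case, both fasteners still open (x of cover in the frame of pass_case between -0.007 and 0.007 m and y of cover in the frame of pass_case between -0.007 and 0.007 m and z of cover in the frame of pass_case between 0.045 and 0.0505 m and angle between cover's own z axis and vertical below 0.04 rad and value of joint each of fastener_left, fastener_right below 0.7 rad), for 0.2 s.
3. both fasteners are in their locked detents (value of joint each of fastener_left, fastener_right above 1.3 rad and z of each of fastener_left_grip, fastener_right_grip in the frame of pass_case below 0.082 m), for 0.2 s.
At the end, for the whole second after the job is handed in: Green-capped fittings inside the case, red-capped ones inside the tray, any attitude; cover on the rim (2.5 mm of seated height, 7 mm of centre, 0.04 rad of level); both fasteners past 1.30 rad and dropped (grip point under 82 mm above the case origin); all at rest (all of step 1 and all of step 3 and x of red_1 in the frame of reject_tray between -0.055 and 0.055 m and y of red_1 in the frame of reject_tray between -0.075 and 0.075 m and z of red_1 in the frame of reject_tray between -0.002 and 0.03 m and x of red_2 in the frame of reject_tray between -0.055 and 0.055 m and y of red_2 in the frame of reject_tray between -0.075 and 0.075 m and z of red_2 in the frame of reject_tray between -0.002 and 0.03 m and x of red_3 in the frame of reject_tray between -0.055 and 0.055 m and y of red_3 in the frame of reject_tray between -0.075 and 0.075 m and z of red_3 in the frame of reject_tray between -0.002 and 0.03 m and x of cover in the frame of pass_case between -0.007 and 0.007 m and y of cover in the frame of pass_case between -0.007 and 0.007 m and z of cover in the frame of pass_case between 0.045 and 0.0505 m and angle between cover's own z axis and vertical below 0.04 rad and linear speed of each of cover, green_1, green_2, green_3, red_1, red_2, red_3 below 0.03 m/s); the robot touches nothing.
It fails at once if the oil bottle is disturbed (moved more than 30 mm) (distance of oil_bottle from where it was at the start of the episode above 0.03 m).
It fails at once if the spanner is disturbed (moved more than 30 mm) (distance of spanner from where it was at the start of the episode above 0.03 m).
It fails at once if the plug gauge is disturbed (moved more than 30 mm) (distance of plug_gauge from where it was at the start of the episode above 0.03 m).
It fails at once if the oil bottle is knocked over (angle between oil_bottle's own z axis and vertical above 0.5 rad).
Of green_1, green_2, green_3 only 2 to 3 are there at a start; the rules pass over those that are not, and their reading is None.
Of red_1, red_2, red_3 only 2 to 3 are there at a start; the rules pass over those that are not, and their reading is None.
At some moment in a run one of green_1, green_2, green_3, red_1, red_2, red_3 may be knocked a few centimetres aside while the robot is not near it.
Once in a run the grip may slacken for a moment while it holds something.
It also fails if it takes over 208 s, if anything falls off the work surface, if the arm or the gripper's body presses on something with over 40 N, if the wrist force passes 120 N, or if a joint passes its speed limit or range.

### The arm

A 6-joint arm with a two-finger parallel gripper is mounted at the origin on the work surface. World frame = base frame: x ahead of the robot, y to its left, z up, the work surface at z = 0. Lengths are in m, angles in rad, forces in N, time in s.
With the tool pointing down it reaches from about 0.425 to 0.95 m from the base axis. Payload 3.5 kg.
Tool frame: the origin (TCP) lies midway between the tips of the shut fingers; the grasp point (between the pads) lies 19 mm behind it; z points along the fingers, y is the direction in which the jaws open and shut (so a half turn about z gives the same grasp; the last joint's range is limited). The gripper opens to 85 mm and grips with 20 to 120 N. Pads are 22 mm wide; open, the fingers measure 114 mm over their backs; the gripper's body (76 mm by 85 mm) begins 54 mm behind the grasp point. The pads swing forward as they close: fully open they stand 13 mm farther back than shut.
Start: joints at [-1.425, 0.286, 1.577, -0, 1.279, -0.15], TCP at [0.197, -0.646, 0.231] pointing down, gripper open.
Joint ranges: [-2.77, 2.77], [-0.9, 2.22], [0.21, 2.48], [-1.53, 4.67], [0.24, 2.81], [-2.84, 2.84]. Speed limits (rad/s): [2.79, 2.79, 3.14, 3.14, 3.14, 3.14].

### API

Orientations are given as a unit quaternion [x, y, z, w].
In Python, from plant import * gives the robot as it stands.
- The arm moves only by the shell command python3 -m jog 'ROWS' [FORCE]. ROWS is a JSON object of lists of equal length, an entry for each row: "travel": the shift along the world's x, y, z in mm, a list of three; "dr": the turn, a rotation vector about the world's x, y, z in degrees, a list of three; "jaw": the closure in counts, from 0 (fully open) to 255 (shut). In form: {"travel": [[x, y, z], ...], "dr": [[wx, wy, wz], ...], "jaw": [jaw, ...]}. A call has 1 to 5 rows; each row shifts and turns the commanded pose from where the row before left it; what a row does not reach is not made up. A row lasts 1/12 s, in which the tool goes at most 41.7 mm and 7.16 degrees, less where a joint would pass 70% of its speed; a pose out of reach is approached as far as the arm can. A call is refused whole if a number of a shift passes 41.7 or a number of a turn 7.16, either way. A call with a gripper value outside its range is refused whole. The fingers move at their own pace and stop on an object; FORCE is the grip in N (left out, the last holds). Time passes only in rows, so rows that do not move let the fingers close. It gives the time, the measured TCP pose, the force and the opening at its end, in the units of the state.
- get_state(): the state, without advancing time (a new reading comes with each control period).
- read_camera(name): name is "scene" or "top"; returns the picture (384x512x3 uint8, red, green, blue); there is no depth.
- camera_info(name): a dict with "K" (3x3 intrinsics, pixels), "R" (3x3) and "t" (3): a world point X has camera coordinates R X + t. Camera axes: x right, y down, z forward; pixel columns grow to the right and rows downward; lengths in m; the calibration is good to about 2 mm. A picture is of the moment at which its call begins. camera_info takes no time and is no camera call.
- sign_off(): hands the job in, once; it reports no verdict.
The state is a dict: "time": time; "qpos": joint angles; "dq": joint speeds; "joint_efforts": joint torques, N m; "eef_pos": TCP position; "tcp_rot": TCP orientation; "contact_force": force on the tool from outside, world axes, zero at the start; "wrist_torque": the same for the moment, N m; "opening": opening from 0.0 (shut) to 1.0 (fully open).
Only numpy, scipy, OpenCV 4.12 (cv2) and the standard library are available. Lean on these libraries where they do the work, as an engineer would, in place of code of your own. Each camera call takes 0.05 s, during which the arm holds its last target. There are 200 camera calls.

## Working session

There is one attempt and no reset: what is moved stays moved. The work goes in short steps, Python scripts to look and compute and a shell command to move; the robot and the scene stay as the last step left them, time stands still between calls to the robot, and variables do not carry over. Pictures are saved under pics/ and viewed, about 12 in all and at most 16, crops included, and the job is handed in when it is done.

```bash
ls; mkdir -p pics
python3 - <<'E'
from plant import *
import cv2
for n in("top","scene"):
    im=read_camera(n); cv2.imwrite(f"pics/{n}0.png",im[:,:,::-1]); c=camera_info(n); print(n,c["K"],c["R"],c["t"])
print(get_state())
E
```

```text
pics
top [[483.79211647   0.         262.6823962 ]
 [  0.         483.79211647 191.20522281]
 [  0.           0.           1.        ]] [[ 0.00650687 -0.99986144  0.01532199]
 [-0.99721332 -0.00762687 -0.07421197]
 [ 0.07431854 -0.0147964  -0.99712478]] [-0.03760892  0.51277209  1.67065868]
scene [[467.62883093   0.         257.74943769]
 [  0.         467.62883093 189.35354456]
 [  0.           0.           1.        ]] [[ 0.62886286  0.77723932  0.02074948]
 [ 0.540414   -0.41774975 -0.7303683 ]
 [-0.55900287  0.47051481 -0.68273831]] [-0.28845854 -0.22996902  1.68545622]
{'time': 0.1, 'qpos': array([-1.42502473e+00,  2.87127330e-01,  1.57804347e+00,  3.88469933e-05,
        1.27863773e+00, -1.50041982e-01]), 'dq': array([-0.00032094, -0.0015227 , -0.00329534, -0.00072834,  0.00089921,
       -0.00080278]), 'joint_efforts': array([ 1.41500179e-03, -4.07294512e+01, -2.93698132e+01, -1.54775375e-04,
        3.40546903e-03,  9.05888484e-07]), 'eef_pos': array([ 0.19669578, -0.6450711 ,  0.23004505]), 'tcp_rot': array([ 9.89081938e-01,  1.47362454e-01,  2.09598250e-05, -1.10789638e-03]), 'contact_force': array([0.22908548, 0.14595107, 0.77403525]), 'wrist_torque': array([0.01688997, 0.01087556, 0.0259261 ]), 'opening': 1.005168987912213}
```

View pics/top0.png

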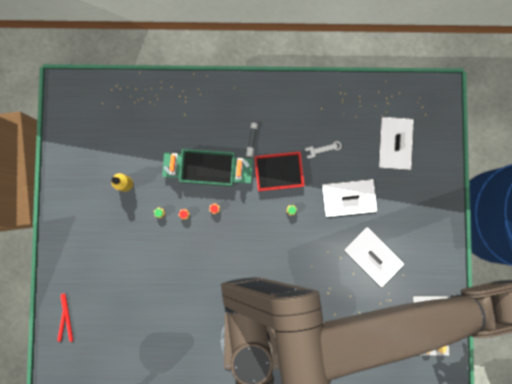

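View pics/scene0.png

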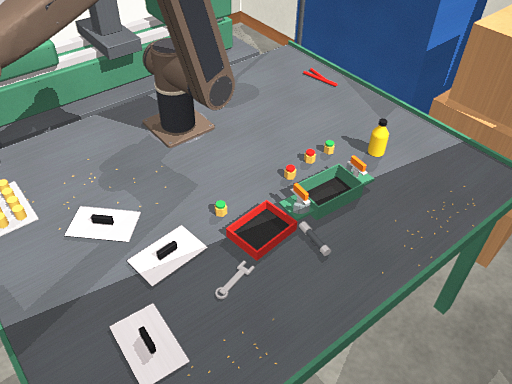

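The top picture shows:
- **Green caps:** (159,213) and (291,210).
- **Red caps:** (184,214) and (214,209).
- **Case and tray:** case at (207,167), with orange bars at (173,162) and (239,168). Tray at (279,171).
- **Cover candidates:** (349,198), (375,257) and (396,142). (349,198) is the leftmost in the image, which is the robot's left (+y).

Next I measure all of these and crop that candidate.

```bash
cat > h.py <<'E'
from plant import *
import numpy as np, cv2
def ray(n,px,z):
    c=camera_info(n);K,R,t=map(np.array,(c["K"],c["R"],c["t"]))
    d=R.T@np.linalg.solve(K,[px[0],px[1],1.]);o=-R.T@t
    return (o+d*(z-o[2])/d[2])[:2]
def px(n,X):
    c=camera_info(n);p=np.array(c["K"])@(np.array(c["R"])@X+c["t"]);return p[:2]/p[2]
def blobs(m,lo,hi=1e9):
    k,l,s,c=cv2.connectedComponentsWithStats(m.astype(np.uint8),connectivity=8)
    return [(c[i],s[i,4],(l==i)) for i in range(1,k) if lo<=s[i,4]<hi]
def hsv(im): return cv2.cvtColor(im,cv2.COLOR_RGB2HSV).astype(int)
def masks(im):
    h,s,v=np.moveaxis(hsv(im),2,0)
    return dict(green=(h>50)&(h<75)&(s>170)&(v>110),red=((h<5)|(h>174))&(s>180)&(v>110),
      orange=(h>=6)&(h<18)&(s>170)&(v>140), yellow=(h>=20)&(h<32)&(s>170)&(v>120))
def rect(m,n,z):
    ys,xs=np.nonzero(m);P=np.array([ray(n,p,z) for p in zip(xs,ys)],np.float32)
    return cv2.minAreaRect(P)
E
cat > m.py <<'E'
from h import *
import sys
tag=sys.argv[1]
I={n:read_camera(n) for n in("top","scene")}
for n in I:
    cv2.imwrite(f"pics/{n}{tag}.png",I[n][:,:,::-1])
    M=masks(I[n])
    for k,z,lo,hi in(("green",.038,15,220),("red",.038,15,220),("orange",.0965,15,400)):
        for c,a,m in blobs(M[k],lo,hi): print(n,k,c.round(1),a,ray(n,c,z).round(4))
E
python3 m.py 1
python3 - <<'E'
from h import *
im=cv2.imread("pics/top1.png")[:,:,::-1].copy();h,s,v=np.moveaxis(hsv(im),2,0)
r=rect(max(blobs(masks(im)["red"],300),key=lambda b:b[1])[2],"top",.034);print("tray",r)
g=(h>60)&(h<90)&(s>80); g[:100]=0;g[190:]=0
for c,a,m in blobs(g,60): 
    if 60<c[0]<450: print("case",c,a,rect(m,"top",.054))
w=(s<40)&(v>190)
for c,a,m in blobs(w,300): print("white",c,a,rect(m,"top",.010))
a=cv2.resize(im[120:240,140:320],None,fx=4,fy=4,interpolation=2)[:,:,::-1]
cv2.imwrite("pics/c1.png",a)
b=im[100:300,310:420];cv2.imwrite("pics/c2.png",cv2.resize(b,None,fx=3,fy=3,interpolation=2)[:,:,::-1])
E
```

```text
top red [298.3 182.6] 36 [ 0.5423 -0.1568]
top red [276.9 187.3] 18 [ 0.5254 -0.0827]
top red [ 64.9 318.4] 184 [0.077  0.6296]
top orange [172.7 163.4] 21 [0.5979 0.2683]
scene green [329.2 142.9] 24 [0.4386 0.3232]
scene green [220.2 204. ] 40 [ 0.4514 -0.1341]
scene red [319.6  77.2] 134 [0.1079 0.6034]
scene red [309.9 151.9] 44 [0.4343 0.2383]
scene red [289.9 167.8] 46 [0.4543 0.1324]
scene orange [357.6 164.2] 88 [0.6142 0.2551]
scene orange [300.5 192.8] 88 [0.6009 0.0354]Traceback (most recent call last):
  File "<stdin>", line 3, in <module>
ValueError: max() iterable argument is empty
```

Run:
```python
from h import *
im=cv2.imread("pics/top1.png")[:,:,::-1].copy();H=hsv(im)
for n,(x,y) in dict(g=(159,212),g2=(291,210),r=(184,214),tray=(257,180),trayt=(280,156),orL=(173,161),orR=(239,166),case=(205,184),caseT=(205,151),w=(330,190)).items():
    print(n,H[y-2:y+3,x].tolist())
a=cv2.resize(im[120:240,140:320],None,fx=4,fy=4,interpolation=2)[:,:,::-1]
cv2.imwrite("pics/c1.png",a)
b=im[100:300,310:420];cv2.imwrite("pics/c2.png",cv2.resize(b,None,fx=3,fy=3,interpolation=2)[:,:,::-1])
```

```text
g [[65, 131, 231], [67, 145, 232], [68, 146, 231], [67, 145, 230], [67, 144, 230]]
g2 [[67, 143, 233], [68, 146, 232], [67, 146, 233], [67, 144, 233], [65, 133, 230]]
r [[1, 177, 253], [1, 176, 253], [1, 177, 253], [1, 177, 253], [2, 177, 254]]
tray [[1, 169, 226], [1, 162, 226], [1, 157, 227], [1, 151, 224], [0, 145, 217]]
trayt [[1, 174, 161], [1, 184, 140], [1, 154, 93], [2, 71, 54], [45, 12, 41]]
orL [[16, 175, 255], [16, 175, 255], [15, 177, 255], [14, 178, 254], [13, 181, 250]]
orR [[18, 161, 255], [17, 165, 255], [17, 167, 255], [16, 168, 255], [16, 169, 255]]
case [[74, 96, 127], [74, 94, 114], [76, 63, 93], [86, 23, 88], [98, 22, 93]]
caseT [[79, 41, 87], [76, 73, 101], [74, 94, 103], [75, 105, 85], [74, 85, 63]]
w [[90, 1, 255], [0, 0, 255], [0, 0, 255], [0, 0, 255], [0, 0, 255]]
```

View pics/c1.png

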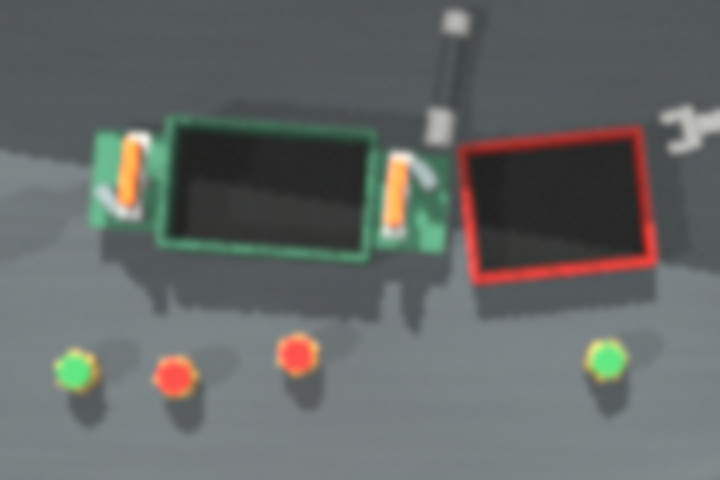

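View pics/c2.png

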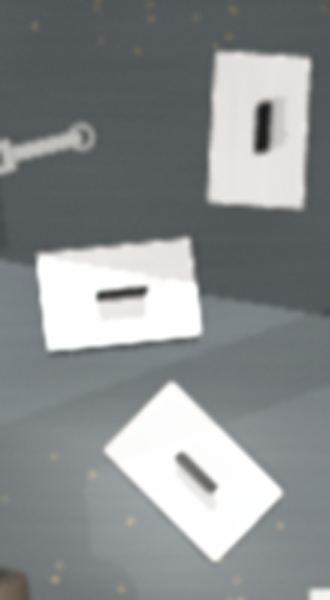

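Crop 1 confirms two green and two red fittings and both bars open, roughly along case x. It also shows the plug gauge between case and tray. Crop 2 shows three identical covers. The target is the one at (349,198), since its centre is farthest to the left.

```bash
sed -i 's/(s>170)&(v>110),red/(s>110)\&(v>150),red/; s/(s>180)&(v>110)/(s>140)\&(v>110)/; s/(h>=6)&(h<18)&(s>170)/(h>=7)\&(h<20)\&(s>150)/' h.py
cat > geo.py <<'E'
from h import *
def geo(im):
    h,s,v=np.moveaxis(hsv(im),2,0)
    r=rect(max(blobs(masks(im)["red"],150),key=lambda b:b[1])[2],"top",.034);print("tray",r)
    g=(h>66)&(h<84)&(s>50)&(v>60); g[:100]=0;g[190:]=0
    for c,a,m in blobs(g,60): 
        if 60<c[0]<450: print("case",c.round(1),a,rect(m,"top",.054))
    w=(s<30)&(v>170)
    for c,a,m in blobs(w,300):
        if c[0]>310 and a<3000: print("white",c.round(1),a,rect(m,"top",.010))
    for c,a,m in blobs(masks(im)["orange"],15,400): print("bar",c.round(1),a,rect(m,"top",.0965))
E
python3 m.py 2; python3 -c "
from geo import *
im=cv2.imread('pics/top2.png')[:,:,::-1].copy();geo(im)
k=(im.max(2)<75)
for c,a,m in blobs(k,20,200):
  if 335<c[0]<365 and 185<c[1]<210: print('handle',c,a,rect(m,'top',.03))
"
```

```text
top green [291.6 210.2] 39 [ 0.4467 -0.1337]
top green [158.3 212.7] 39 [0.4348 0.3242]
top red [213.7 208.5] 32 [0.4506 0.1346]
top red [182.7 214.1] 40 [0.4306 0.2405]
top orange [172.1 163. ] 51 [0.5994 0.2701]
top orange [238.9 168.1] 31 [0.5841 0.0472]
scene green [328.9  62.2] 35 [0.0416 0.7235]
scene green [60.9 70.8] 15 [-0.5563 -0.197 ]
scene green [352.   74.6] 15 [0.1723 0.7245]
scene green [34.3 79.5] 15 [-0.5517 -0.305 ]
scene green [373.4  86.3] 15 [0.286  0.7243]
scene green [410.7 106.8] 41 [0.4678 0.7232]
scene green [329.7 142.6] 42 [0.4384 0.3256]
scene green [366.6 177.5] 20 [0.6331 0.2895]
scene green [220.1 203.9] 63 [ 0.4506 -0.1339]
scene green [283.2 203.3] 15 [0.5604 0.0113]
scene red [319.4  76.8] 159 [0.1052 0.605 ]
scene red [310.  151.7] 47 [0.4339 0.2388]
scene red [290.  167.7] 52 [0.4541 0.1332]
scene orange [263.   29.8] 373 [-0.2684  0.6155]
scene orange [326.2 149.2] 25 [0.5053 0.2321]
scene orange [357.6 164.4] 96 [0.6149 0.2545]
scene orange [286.9 173.4] 21 [0.5164 0.0596]
scene orange [300.3 192.4] 103 [0.5993 0.0358]
tray ((0.5830203890800476,
[... 198 characters left out ...]
6.38644409179688)Traceback (most recent call last):
  File "<string>", line 3, in <module>
    im=cv2.imread('pics/top2.png')[:,:,::-1].copy();geo(im)
                                                    ~~~^^^^
  File "geo.py", line 10, in geo
    if c[0]>310 and a<3000: print("white",c.round(1),a,rect(m,"top",.010))
                                                       ~~~~^^^^^^^^^^^^^^
  File "h.py", line 18, in rect
    ys,xs=np.nonzero(m);P=np.array([ray(n,p,z) for p in zip(xs,ys)],np.float32)
                                    ~~~^^^^^^^
  File "h.py", line 4, in ray
    c=camera_info(n);K,R,t=map(np.array,(c["K"],c["R"],c["t"]))
ValueError: time passes only in moves, steps and waits
```

```bash
sed -i 's/^import numpy as np, cv2/import numpy as np, cv2, functools\ncamera_info=functools.cache(camera_info)/' h.py
python3 -c "
from geo import *
im=cv2.imread('pics/top2.png')[:,:,::-1].copy();geo(im)
k=(im.max(2)<75)
for c,a,m in blobs(k,20,200):
  if 335<c[0]<365 and 185<c[1]<210: print('handle',c,a,rect(m,'top',.03), ray('top',c,.033))
from scipy.spatial.transform import Rotation as R
s=get_state();print(s['time'],s['eef_pos'],R.from_quat(s['tcp_rot']).as_matrix().round(3))
"
```

```text
tray ((0.5830203890800476, -0.08943788707256317), (0.12245778739452362, 0.1633213758468628), 6.464749336242676)
case [208.  168.1] 1136 ((0.5924195051193237, 0.15732763707637787), (0.3088597357273102, 0.11968661099672318), 86.38644409179688)
white [395.7 143. ] 1465 ((0.6903917193412781, -0.5069430470466614), (0.11340116709470749, 0.1816829890012741), 86.44171142578125)
white [348.9 198. ] 1669 ((0.49285927414894104, -0.338794082403183), (0.11652249842882156, 0.18655791878700256), 6.2723259925842285)
white [374.  256.6] 1770 ((0.28760409355163574, -0.42471539974212646), (0.18600378930568695, 0.11697395145893097), 45.08473205566406)
bar [172.1 163. ] 51 ((0.5993483066558838, 0.26996639370918274), (0.011413618922233582, 0.0474383682012558), 84.8958740234375)
bar [238.9 168.1] 31 ((0.5844789147377014, 0.046843770891427994), (0.047089554369449615, 0.006683235056698322), 0.5721168518066406)
0.3 [ 0.19675949 -0.64544684  0.23082073] [[ 0.957  0.291 -0.   ]
 [ 0.291 -0.957  0.001]
 [ 0.    -0.001 -1.   ]]
```

Everything measured agrees with the sizes given:
- **Case:** centre (0.592, 0.158), yaw −3.9°. The bars are 223 mm apart, against 224 expected.
- **Tray:** (0.583, −0.089), yaw +6.5°.
- **Cover:** (0.493, −0.339), yaw +6.3°.

I go above the right green fitting first, turning the tool so the jaws lie along case x.

```bash
python3 -m jog '{"travel":[[16.7,34.1,0],[16.7,34.1,0],[16.7,34.1,0],[16.7,34.1,0],[16.7,34.1,0]],"dr":[[0,0,4.61],[0,0,4.61],[0,0,4.61],[0,0,4.61],[0,0,4.61]],"jaw":[0,0,0,0,0]}' 40
python3 -m jog '{"travel":[[16.7,34.1,0],[16.7,34.1,0],[16.7,34.1,0],[16.7,34.1,0],[16.7,34.1,0]],"dr":[[0,0,4.61],[0,0,4.61],[0,0,4.61],[0,0,4.61],[0,0,4.61]],"jaw":[0,0,0,0,0]}'
python3 -m jog '{"travel":[[16.7,34.1,0],[16.7,34.1,0],[16.7,34.1,0],[16.7,34.1,-20],[16.7,34.1,-20]],"dr":[[0,0,4.61],[0,0,4.61],[0,0,4.61],[0,0,4.61],[0,0,4.61]],"jaw":[0,0,0,0,0]}'
python3 m.py 3 | grep -v orange
```

```text
time: 0.72
eef_pos: [0.2807, -0.4735, 0.2312]
tcp_rot: [0.939, 0.344, 0.0, -0.0]
contact_force: [1.3, 0.4, 0.4]
opening: 0.996
time: 1.13
eef_pos: [0.3642, -0.3029, 0.2315]
tcp_rot: [0.852, 0.524, 0.0, 0.0]
contact_force: [0.1, -0.5, 0.3]
opening: 1.001
time: 1.55
eef_pos: [0.4479, -0.1349, 0.194]
tcp_rot: [0.729, 0.684, 0.001, 0.002]
contact_force: [0.2, -0.2, -0.6]
opening: 0.998
top green [158.3 212.7] 39 [0.4348 0.3242]
top red [213.7 208.5] 32 [0.4506 0.1346]
top red [182.7 214.1] 40 [0.4306 0.2405]
scene green [306.4  49.9] 18 [-0.0974  0.7239]
scene green [323.4  59.2] 20 [0.0086 0.7235]
scene green [359.9  78.9] 29 [0.2154 0.7243]
scene green [412.8 107.9] 32 [0.4775 0.7232]
scene green [329.6 142.5] 41 [0.4381 0.3255]
scene green [363.6 178.3] 30 [0.6301 0.2793]
scene green [220.1 203.9] 63 [ 0.4506 -0.1339]
scene red [319.5  76.9] 159 [0.1058 0.605 ]
scene red [310.  151.7] 47 [0.4339 0.2388]
scene red [290.  167.6] 51 [0.4538 0.1333]
```

View pics/scene3.png

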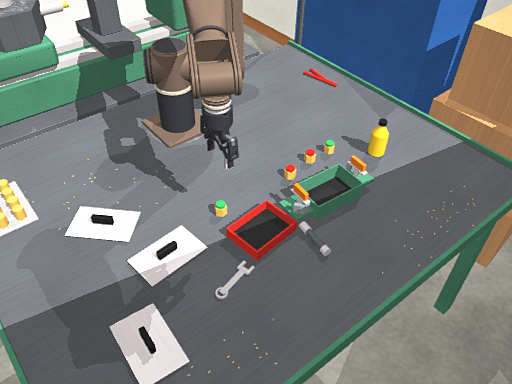

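The scene picture shows exactly four capped fittings; green cap at (220,204) is under the arm, and nothing else is capped. I descend and grip.

```bash
python3 -m jog '{"travel":[[0,0,-40],[0,0,-40],[0,0,-40],[0,0,-40],[0,0,-28]],"dr":[[0,0,0],[0,0,0],[0,0,0],[0,0,0],[0,0,0]],"jaw":[0,0,0,0,0]}' 50
python3 -m jog '{"travel":[[0,0,0],[0,0,0],[0,0,0],[0,0,0],[0,0,0]],"dr":[[0,0,0],[0,0,0],[0,0,0],[0,0,0],[0,0,0]],"jaw":[255,255,255,255,255]}'
python3 -m jog '{"travel":[[0,0,0],[0,0,0],[0,0,0],[0,0,0],[0,0,0]],"dr":[[0,0,0],[0,0,0],[0,0,0],[0,0,0],[0,0,0]],"jaw":[255,255,255,255,255]}'
```

```text
time: 2.07
eef_pos: [0.4448, -0.136, 0.0018]
tcp_rot: [0.731, 0.682, -0.001, -0.001]
contact_force: [-0.0, -0.7, -0.3]
opening: 0.998
time: 2.48
eef_pos: [0.4487, -0.1377, 0.0077]
tcp_rot: [0.731, 0.683, 0.001, 0.003]
contact_force: [-0.8, -0.6, 4.4]
opening: 0.386
time: 2.9
eef_pos: [0.4487, -0.1377, 0.0077]
tcp_rot: [0.731, 0.683, 0.001, 0.003]
contact_force: [-1.0, -0.7, 7.0]
opening: 0.382
```

Opening is 32.5 mm, so a fitting is held across its flats. I lift and carry it to the case.

```bash
python3 -m jog '{"travel":[[0,0,37],[0,0,37],[0,0,37],[0,0,37],[0,0,0]],"dr":[[0,0,0],[0,0,0],[0,0,0],[0,0,0],[0,0,0]],"jaw":[255,255,255,255,255]}'
python3 -m jog '{"travel":[[18,33,0],[18,33,0],[18,33,0],[18,33,0],[18,33,0]],"dr":[[0,0,0],[0,0,0],[0,0,0],[0,0,0],[0,0,0]],"jaw":[255,255,255,255,255]}'
python3 -m jog '{"travel":[[18,33,0],[18,33,0],[18,33,0],[0,0,0],[0,0,0]],"dr":[[0,0,0],[0,0,0],[0,0,0],[0,0,0],[0,0,0]],"jaw":[255,255,255,255,255]}'
python3 m.py 4 | grep -E "top|green|red"
```

```text
time: 3.32
eef_pos: [0.4512, -0.1387, 0.1624]
tcp_rot: [0.731, 0.683, 0.003, 0.009]
contact_force: [1.5, -0.5, -1.1]
opening: 0.388
time: 3.73
eef_pos: [0.5368, 0.0305, 0.1531]
tcp_rot: [0.731, 0.683, 0.0, 0.001]
contact_force: [0.8, -1.2, -0.5]
opening: 0.384
time: 4.15
eef_pos: [0.5905, 0.1296, 0.1526]
tcp_rot: [0.73, 0.684, 0.0, 0.0]
contact_force: [-0.1, -0.1, -1.3]
opening: 0.387
top green [158.3 212.7] 38 [0.435 0.324]
top red [180.9 214.1] 17 [0.4306 0.2467]
top orange [172.1 163.1] 52 [0.5992 0.2702]
top orange [238.9 168.1] 35 [0.5841 0.047 ]
scene green [46.1 43.1] 16 [-0.8287 -0.1533]
scene green [383.3  91.7] 45 [0.3364 0.7237]
scene green [412.9 107.9] 31 [0.4778 0.7234]
scene green [325.  153.3] 27 [0.4697 0.2722]
scene green [365.5 177. ] 23 [0.6296 0.2888]
scene red [310.  151.7] 47 [0.4339 0.2389]
scene red [290.  167.6] 51 [0.4538 0.1333]
```

```bash
python3 -m jog '{"travel":[[0,0,-35],[0,0,-35],[0,0,-35],[0,0,-20],[0,0,-12]],"dr":[[0,0,0],[0,0,0],[0,0,0],[0,0,0],[0,0,0]],"jaw":[255,255,255,255,255]}'
python3 -m jog '{"travel":[[0,0,0],[0,0,0],[0,0,0],[0,0,0],[0,0,0]],"dr":[[0,0,0],[0,0,0],[0,0,0],[0,0,0],[0,0,0]],"jaw":[255,115,115,115,115]}'
python3 -m jog '{"travel":[[0,0,35],[0,0,35],[0,0,35],[0,0,35],[0,0,0]],"dr":[[0,0,0],[0,0,0],[0,0,0],[0,0,0],[0,0,0]],"jaw":[115,115,115,115,0]}'
python3 -m jog '{"travel":[[-30,38,0],[-30,38,0],[-30,38,0],[-33,38,0],[-33,40,0]],"dr":[[0,0,0],[0,0,0],[0,0,0],[0,0,0],[0,0,0]],"jaw":[0,0,0,0,0]}'
python3 -m jog '{"travel":[[0,0,0],[0,0,0]],"dr":[[0,0,0],[0,0,0]],"jaw":[0,0]}'
python3 m.py 5 | grep -E "top|green|red"
```

```text
time: 4.67
eef_pos: [0.5873, 0.1262, 0.012]
tcp_rot: [0.731, 0.682, -0.002, -0.002]
contact_force: [-0.6, -0.0, -1.3]
opening: 0.386
time: 5.08
eef_pos: [0.5917, 0.1277, 0.0174]
tcp_rot: [0.731, 0.683, 0.001, 0.001]
contact_force: [-0.9, -0.3, 0.6]
opening: 0.552
time: 5.5
eef_pos: [0.5957, 0.1283, 0.1661]
tcp_rot: [0.731, 0.683, 0.007, 0.006]
contact_force: [0.9, 0.2, 1.3]
opening: 0.676
time: 5.92
eef_pos: [0.4579, 0.2908, 0.1564]
tcp_rot: [0.731, 0.682, 0.001, 0.0]
contact_force: [0.6, -0.2, 0.8]
opening: 0.994
time: 6.08
eef_pos: [0.4579, 0.2912, 0.1562]
tcp_rot: [0.729, 0.684, 0.001, 0.0]
contact_force: [0.5, -0.1, -0.3]
opening: 0.999
top green [215.  167.8] 47 [0.5915 0.132 ]
top red [213.6 208.4] 34 [0.4509 0.1347]
top red [182.6 214.1] 39 [0.4309 0.2407]
top orange [172.1 163. ] 51 [0.5994 0.2701]
top orange [238.9 168.3] 34 [0.5834 0.0471]
scene green [45.3 44.1] 42 [-0.8208 -0.1601]
scene green [310.6  52.2] 28 [-0.0702  0.7233]
scene green [63.9 70.3] 26 [-0.5532 -0.1856]
scene green [367.8  83.3] 19 [0.2574 0.7242]
scene green [404.4 103.3] 24 [0.4384 0.7233]
scene green [329.6 142.5] 41 [0.4381 0.3255]
scene green [320.8 191.2] 59 [0.5905 0.134 ]
scene red [313.5  73.8] 94 [0.073  0.6028]
scene red [310.  151.7] 47 [0.4339 0.2388]
scene red [290.  167.6] 50 [0.4536 0.1335]
```

First green is at (0.591, 0.132) in the case. Now the second, at (0.435, 0.324).

```bash
python3 -m jog '{"travel":[[-11,17,0],[-12,17,0],[0,0,-35],[0,0,-35],[0,0,-20]],"dr":[[0,0,0],[0,0,0],[0,0,0],[0,0,0],[0,0,0]],"jaw":[0,0,0,0,0]}'
python3 -m jog '{"travel":[[0,0,-35],[0,0,-22],[0,0,0],[0,0,0],[0,0,0]],"dr":[[0,0,0],[0,0,0],[0,0,0],[0,0,0],[0,0,0]],"jaw":[0,0,0,255,255]}'
python3 -m jog '{"travel":[[0,0,0],[0,0,0],[0,0,0],[0,0,0],[0,0,0]],"dr":[[0,0,0],[0,0,0],[0,0,0],[0,0,0],[0,0,0]],"jaw":[255,255,255,255,255]}'
python3 -m jog '{"travel":[[0,0,37],[0,0,37],[0,0,37],[0,0,35],[0,0,0]],"dr":[[0,0,0],[0,0,0],[0,0,0],[0,0,0],[0,0,0]],"jaw":[255,255,255,255,255]}'
```

```text
time: 6.6
eef_pos: [0.4359, 0.3218, 0.0627]
tcp_rot: [0.731, 0.682, -0.001, -0.0]
contact_force: [-1.0, -0.2, -0.0]
opening: 1.002
time: 7.02
eef_pos: [0.4381, 0.3235, 0.01]
tcp_rot: [0.731, 0.682, 0.001, 0.0]
contact_force: [-0.7, -0.4, 1.1]
opening: 0.745
time: 7.43
eef_pos: [0.4377, 0.3243, 0.0109]
tcp_rot: [0.731, 0.683, 0.002, 0.001]
contact_force: [-0.3, -1.8, 5.9]
opening: 0.388
time: 7.85
eef_pos: [0.4405, 0.326, 0.1639]
tcp_rot: [0.731, 0.683, 0.008, 0.002]
contact_force: [1.8, 1.4, -0.4]
opening: 0.384
```

```bash
python3 -m jog '{"travel":[[26,-22.7,0],[26,-22.7,0],[26,-22.7,0],[26,-22.7,0],[26,-22.7,0]],"dr":[[0,0,0],[0,0,0],[0,0,0],[0,0,0],[0,0,0]],"jaw":[255,255,255,255,255]}'
python3 -m jog '{"travel":[[26,-22.5,0],[0,0,0],[0,0,0]],"dr":[[0,0,0],[0,0,0],[0,0,0]],"jaw":[255,255,255]}'
python3 m.py 6 | grep -E "top|red"
```

```text
time: 8.27
eef_pos: [0.5666, 0.209, 0.1542]
tcp_rot: [0.731, 0.683, 0.0, -0.0]
contact_force: [1.0, 0.0, -1.1]
opening: 0.381
time: 8.52
eef_pos: [0.5927, 0.1862, 0.154]
tcp_rot: [0.732, 0.682, -0.0, -0.0]
contact_force: [-0.2, 0.1, -1.5]
opening: 0.38
top green [215.  167.8] 47 [0.5915 0.132 ]
top red [213.5 208.6] 34 [0.4505 0.1352]
top orange [238.9 168.1] 35 [0.5841 0.047 ]
scene red [311.8  75. ] 52 [0.076  0.5904]
scene red [310.1 151.8] 46 [0.4342 0.2389]
scene red [290.  167.6] 49 [0.4537 0.1332]
```

```bash
python3 -m jog '{"travel":[[0,1,-35],[0,0,-35],[0,0,-35],[0,0,-20],[0,0,-13]],"dr":[[0,0,0],[0,0,0],[0,0,0],[0,0,0],[0,0,0]],"jaw":[255,255,255,255,255]}'
python3 -m jog '{"travel":[[0,0,0],[0,0,0],[0,0,0],[0,0,0],[0,0,0]],"dr":[[0,0,0],[0,0,0],[0,0,0],[0,0,0],[0,0,0]],"jaw":[255,115,115,115,115]}'
python3 -m jog '{"travel":[[0,0,35],[0,0,35],[0,0,35],[0,0,35],[0,0,0]],"dr":[[0,0,0],[0,0,0],[0,0,0],[0,0,0],[0,0,0]],"jaw":[115,115,115,115,0]}'
python3 -m jog '{"travel":[[-32,10.7,0],[-32,10.7,0],[-32,10.7,0],[-32,10.7,0],[-32,10.7,0]],"dr":[[0,0,0],[0,0,0],[0,0,0],[0,0,0],[0,0,0]],"jaw":[0,0,0,0,0]}'
python3 -m jog '{"travel":[[0,0,0],[0,0,0]],"dr":[[0,0,0],[0,0,0]],"jaw":[0,0]}'
python3 m.py 7 | grep -E "top|red"
```

```text
time: 9.03
eef_pos: [0.5879, 0.1894, 0.0137]
tcp_rot: [0.73, 0.683, -0.004, -0.002]
contact_force: [-16.6, -2.9, 45.0]
opening: 0.379
time: 9.45
eef_pos: [0.5927, 0.189, 0.0176]
tcp_rot: [0.731, 0.683, 0.001, 0.001]
contact_force: [-0.3, 0.6, -1.5]
opening: 0.552
time: 9.87
eef_pos: [0.5972, 0.1895, 0.1668]
tcp_rot: [0.731, 0.683, 0.007, 0.005]
contact_force: [1.3, 0.3, 1.5]
opening: 0.676
time: 10.28
eef_pos: [0.4307, 0.2423, 0.1568]
tcp_rot: [0.731, 0.682, 0.001, 0.0]
contact_force: [0.2, 0.4, 0.0]
opening: 1.001
time: 10.45
eef_pos: [0.4309, 0.2426, 0.1568]
tcp_rot: [0.73, 0.683, 0.001, 0.0]
contact_force: [0.7, 0.1, 1.1]
opening: 1.003
top green [197.5 167.2] 55 [0.5933 0.1926]
top green [215.  167.8] 47 [0.5915 0.132 ]
top red [213.6 208.4] 34 [0.4509 0.1347]
top orange [172.1 163. ] 51 [0.5994 0.2701]
top orange [238.9 168.3] 34 [0.5834 0.0471]
scene red [334.4  83.8] 16 [0.1796 0.6145]
scene red [309.9 151.7] 48 [0.4336 0.2389]
scene red [290.  167.6] 51 [0.4538 0.1333]
```

Both greens are in the case, at (0.593, 0.193) and (0.592, 0.132). Next the left red.

```bash
python3 -m jog '{"travel":[[0,-2,-35],[0,0,-35],[0,0,-35],[0,0,-25],[0,0,-15]],"dr":[[0,0,0],[0,0,0],[0,0,0],[0,0,0],[0,0,0]],"jaw":[0,0,0,0,0]}'
python3 -m jog '{"travel":[[0,0,0],[0,0,0],[0,0,0],[0,0,0],[0,0,0]],"dr":[[0,0,0],[0,0,0],[0,0,0],[0,0,0],[0,0,0]],"jaw":[0,255,255,255,255]}'
python3 -m jog '{"travel":[[0,0,0],[0,0,0],[0,0,0],[0,0,0]],"dr":[[0,0,0],[0,0,0],[0,0,0],[0,0,0]],"jaw":[255,255,255,255]}'
python3 -m jog '{"travel":[[0,0,37],[0,0,37],[0,0,37],[0,0,35],[0,0,0]],"dr":[[0,0,0],[0,0,0],[0,0,0],[0,0,0],[0,0,0]],"jaw":[255,255,255,255,255]}'
python3 -m jog '{"travel":[[16.3,-33,0],[16.3,-33,0],[16.3,-33,0],[16.3,-33,0],[16.3,-33,0]],"dr":[[0,0,0],[0,0,0],[0,0,0],[0,0,0],[0,0,0]],"jaw":[255,255,255,255,255]}'
python3 -m jog '{"travel":[[16.3,-33,0],[16.3,-33,0],[16.3,-33,0],[16.3,-33,0],[0,-2,0]],"dr":[[0,0,0],[0,0,0],[0,0,0],[0,0,0],[0,0,0]],"jaw":[255,255,255,255,255]}'
python3 -m jog '{"travel":[[0,0,0],[0,0,0]],"dr":[[0,0,0],[0,0,0]],"jaw":[255,255]}'
```

```text
time: 10.97
eef_pos: [0.4316, 0.2388, 0.0082]
tcp_rot: [0.731, 0.682, -0.002, -0.001]
contact_force: [-1.0, -0.4, 0.7]
opening: 1.004
time: 11.38
eef_pos: [0.4336, 0.2404, 0.0132]
tcp_rot: [0.731, 0.683, 0.001, 0.001]
contact_force: [-3.5, 1.2, 2.9]
opening: 0.456
time: 11.72
eef_pos: [0.4334, 0.2405, 0.0134]
tcp_rot: [0.731, 0.683, 0.001, 0.001]
contact_force: [-1.2, -0.5, 6.2]
opening: 0.376
time: 12.13
eef_pos: [0.4367, 0.2417, 0.1664]
tcp_rot: [0.731, 0.683, 0.007, 0.004]
contact_force: [2.6, 0.1, -0.6]
opening: 0.375
time: 12.55
eef_pos: [0.5135, 0.0736, 0.1572]
tcp_rot: [0.731, 0.683, 0.0, 0.0]
contact_force: [-0.1, -0.4, -1.8]
opening: 0.373
time: 12.97
eef_pos: [0.581, -0.0644, 0.1577]
tcp_rot: [0.732, 0.681, 0.0, 0.002]
contact_force: [0.4, -0.4, -1.3]
opening: 0.381
time: 13.13
eef_pos: [0.578, -0.0586, 0.1567]
tcp_rot: [0.731, 0.682, -0.0, -0.001]
contact_force: [0.5, 0.3, -2.1]
opening: 0.371
```

```bash
python3 -m jog '{"travel":[[0,0,-35],[0,0,-35],[0,0,-30],[0,0,-22],[0,0,-14]],"dr":[[0,0,0],[0,0,0],[0,0,0],[0,0,0],[0,0,0]],"jaw":[255,255,255,255,255]}'
python3 -m jog '{"travel":[[0,0,0],[0,0,0],[0,0,0],[0,0,0],[0,0,0]],"dr":[[0,0,0],[0,0,0],[0,0,0],[0,0,0],[0,0,0]],"jaw":[255,255,115,115,115]}'
python3 -m jog '{"travel":[[0,0,0],[0,0,35],[0,0,35],[0,0,35],[0,0,35]],"dr":[[0,0,0],[0,0,0],[0,0,0],[0,0,0],[0,0,0]],"jaw":[115,115,115,115,0]}'
python3 -m jog '{"travel":[[-18,27.5,0],[-18,27.5,0],[-18,27.5,0],[-18,27.5,0],[-18,27.5,0]],"dr":[[0,0,0],[0,0,0],[0,0,0],[0,0,0],[0,0,0]],"jaw":[0,0,0,0,0]}'
python3 -m jog '{"travel":[[-18,27.5,0],[-18,27.5,0],[0,0,0],[0,0,0]],"dr":[[0,0,0],[0,0,0],[0,0,0],[0,0,0]],"jaw":[0,0,0,0]}'
python3 m.py 8 | grep -E "top|red"
```

```text
time: 13.55
eef_pos: [0.5754, -0.0562, 0.018]
tcp_rot: [0.73, 0.683, -0.002, -0.003]
contact_force: [-8.1, 6.0, 53.4]
opening: 0.371
time: 13.97
eef_pos: [0.5794, -0.0587, 0.0227]
tcp_rot: [0.731, 0.683, 0.001, 0.001]
contact_force: [1.1, -0.4, 0.6]
opening: 0.55
time: 14.38
eef_pos: [0.5785, -0.0589, 0.1633]
tcp_rot: [0.731, 0.683, 0.0, 0.0]
contact_force: [0.2, -0.1, 0.6]
opening: 0.675
time: 14.8
eef_pos: [0.4879, 0.0795, 0.1621]
tcp_rot: [0.731, 0.682, 0.0, 0.0]
contact_force: [0.4, 0.3, 0.4]
opening: 0.997
time: 15.13
eef_pos: [0.4521, 0.1346, 0.1619]
tcp_rot: [0.73, 0.684, 0.0, 0.0]
contact_force: [-0.1, 0.4, 0.7]
opening: 0.998
top green [197.5 167.2] 55 [0.5933 0.1926]
top green [215.  167.8] 47 [0.5915 0.132 ]
top red [270.4 171. ] 44 [ 0.5819 -0.06  ]
top orange [172.1 163.1] 52 [0.5992 0.2702]
top orange [238.9 168.2] 33 [0.5837 0.0472]
top orange [269.1 173.5] 28 [ 0.5669 -0.0538]
scene red [322.1  77.8] 127 [0.1172 0.6081]
scene red [290.  167.6] 51 [0.4538 0.1333]
```

View pics/scene8.png

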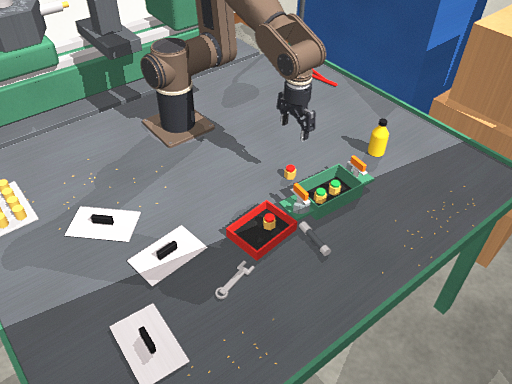

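The picture shows both greens in the case at (321,196) and (335,187). One red is in the tray at (269,222) and the last red is at (290,168).

```bash
python3 -m jog '{"travel":[[0,0,-35],[0,0,-35],[0,0,-35],[0,0,-25],[0,0,-19]],"dr":[[0,0,0],[0,0,0],[0,0,0],[0,0,0],[0,0,0]],"jaw":[0,0,0,0,0]}'
python3 -m jog '{"travel":[[0,0,0],[0,0,0],[0,0,0],[0,0,0],[0,0,0]],"dr":[[0,0,0],[0,0,0],[0,0,0],[0,0,0],[0,0,0]],"jaw":[0,255,255,255,255]}'
python3 -m jog '{"travel":[[0,0,0],[0,0,0],[0,0,0],[0,0,0]],"dr":[[0,0,0],[0,0,0],[0,0,0],[0,0,0]],"jaw":[255,255,255,255]}'
python3 -m jog '{"travel":[[0,0,37],[0,0,37],[0,0,37],[0,0,35],[0,0,0]],"dr":[[0,0,0],[0,0,0],[0,0,0],[0,0,0],[0,0,0]],"jaw":[255,255,255,255,255]}'
python3 -m jog '{"travel":[[17,-32,0],[17,-32,0],[17,-32,0],[17,-32,0],[17,-32,0]],"dr":[[0,0,0],[0,0,0],[0,0,0],[0,0,0],[0,0,0]],"jaw":[255,255,255,255,255]}'
python3 -m jog '{"travel":[[17,-32,0],[17,-32,0],[16,-30,0],[0,0,0],[0,0,0]],"dr":[[0,0,0],[0,0,0],[0,0,0],[0,0,0],[0,0,0]],"jaw":[255,255,255,255,255]}'
```

```text
time: 15.65
eef_pos: [0.4521, 0.1322, 0.0099]
tcp_rot: [0.732, 0.682, -0.001, -0.001]
contact_force: [-0.3, -0.6, 0.5]
opening: 0.995
time: 16.07
eef_pos: [0.4541, 0.1335, 0.0142]
tcp_rot: [0.731, 0.683, 0.001, 0.001]
contact_force: [-1.3, -0.4, 2.4]
opening: 0.454
time: 16.4
eef_pos: [0.4541, 0.1336, 0.0146]
tcp_rot: [0.731, 0.683, 0.001, 0.001]
contact_force: [-1.8, -1.2, 6.6]
opening: 0.397
time: 16.82
eef_pos: [0.4579, 0.1342, 0.1677]
tcp_rot: [0.731, 0.683, 0.007, 0.005]
contact_force: [2.6, -0.2, -1.7]
opening: 0.398
time: 17.23
eef_pos: [0.5381, -0.0278, 0.1587]
tcp_rot: [0.731, 0.683, 0.0, 0.0]
contact_force: [0.2, 0.6, -0.7]
opening: 0.395
time: 17.65
eef_pos: [0.588, -0.122, 0.1583]
tcp_rot: [0.732, 0.682, 0.0, -0.0]
contact_force: [-0.3, 1.5, -0.5]
opening: 0.393
```

```bash
python3 -m jog '{"travel":[[0,0,-37],[0,0,-37],[0,0,-30],[0,0,-15],[0,0,-8]],"dr":[[0,0,0],[0,0,0],[0,0,0],[0,0,0],[0,0,0]],"jaw":[255,255,255,255,255]}'
python3 -m jog '{"travel":[[0,0,-4],[0,0,-3],[0,0,0],[0,0,0],[0,0,0]],"dr":[[0,0,0],[0,0,0],[0,0,0],[0,0,0],[0,0,0]],"jaw":[255,255,115,115,115]}'
python3 -m jog '{"travel":[[0,0,0],[0,0,35],[0,0,35],[0,0,35],[0,0,35]],"dr":[[0,0,0],[0,0,0],[0,0,0],[0,0,0],[0,0,0]],"jaw":[115,115,115,115,0]}'
python3 -m jog '{"travel":[[-13.4,-31,0],[-13.4,-31,0],[-13.4,-31,0],[-13.4,-31,0],[-13.4,-31,0]],"dr":[[0,0,2],[0,0,2],[0,0,2],[0,0,2],[0,0,2.2]],"jaw":[0,0,0,0,0]}'
python3 -m jog '{"travel":[[-13.4,-31,0],[-13.4,-31,0],[0,0,0],[0,0,0]],"dr":[[0,0,0],[0,0,0],[0,0,0],[0,0,0]],"jaw":[0,0,0,0]}'
python3 m.py 9 | grep -E "top|red"
python3 - <<'E'
from h import *
im=cv2.imread("pics/scene9.png");cv2.imwrite("pics/c3.png",cv2.resize(im[150:320,80:320],None,fx=3,fy=3,interpolation=2))
a=im[:,:,::-1].copy();k=(a.max(2)<60)
E
```

```text
time: 18.07
eef_pos: [0.5845, -0.118, 0.0278]
tcp_rot: [0.73, 0.683, -0.001, -0.003]
contact_force: [-0.3, 0.7, -1.8]
opening: 0.398
time: 18.48
eef_pos: [0.5892, -0.1209, 0.0265]
tcp_rot: [0.731, 0.683, 0.001, 0.002]
contact_force: [-0.6, -0.6, 0.7]
opening: 0.552
time: 18.9
eef_pos: [0.5877, -0.1205, 0.1667]
tcp_rot: [0.731, 0.683, 0.0, 0.0]
contact_force: [0.4, -0.5, 0.7]
opening: 0.676
time: 19.32
eef_pos: [0.5202, -0.2769, 0.1656]
tcp_rot: [0.666, 0.746, 0.0, 0.001]
contact_force: [0.6, -0.2, -0.7]
opening: 1.0
time: 19.65
eef_pos: [0.4933, -0.3391, 0.1652]
tcp_rot: [0.669, 0.744, 0.0, 0.001]
contact_force: [0.3, -0.3, 0.8]
opening: 0.999
top green [197.5 167.2] 55 [0.5933 0.1926]
top green [215.  167.8] 47 [0.5915 0.132 ]
top red [270.5 171.1] 42 [ 0.5818 -0.0605]
top red [288.1 168.9] 41 [ 0.5901 -0.1215]
top orange [172.1 163. ] 51 [0.5994 0.2701]
top orange [238.9 168.1] 31 [0.5841 0.0472]
top orange [286.2 170. ] 33 [ 0.5791 -0.1111]
top orange [268.9 173.6] 34 [ 0.5666 -0.0532]
scene red [319.4  76.8] 158 [0.105 0.605]
scene red [254.2 228.9] 81 [ 0.5864 -0.1167]
```

View pics/c3.png

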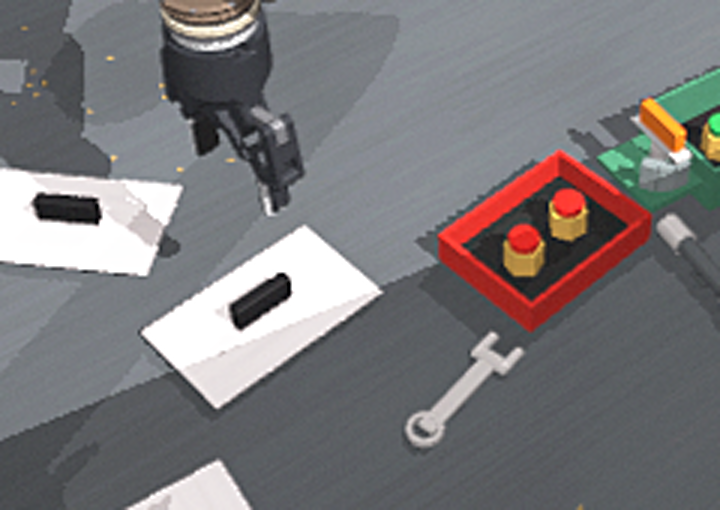

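Crop: both reds are in the tray. The jaws are above the cover at crop (260,310), with the handle at (262,300). This is the leftmost of the look-alikes, as planned. I grip the handle.

```bash
python3 -m jog '{"travel":[[0,0,-37],[0,0,-37],[0,0,-37],[0,0,-24],[0,0,-10]],"dr":[[0,0,0],[0,0,0],[0,0,0],[0,0,0],[0,0,0]],"jaw":[0,0,0,0,0]}' 80
python3 -m jog '{"travel":[[0,0,-4],[0,0,0],[0,0,0],[0,0,0],[0,0,0]],"dr":[[0,0,0],[0,0,0],[0,0,0],[0,0,0],[0,0,0]],"jaw":[0,255,255,255,255]}'
python3 -m jog '{"travel":[[0,0,0],[0,0,0],[0,0,0],[0,0,0],[0,0,0]],"dr":[[0,0,0],[0,0,0],[0,0,0],[0,0,0],[0,0,0]],"jaw":[255,255,255,255,255]}'
python3 -m jog '{"travel":[[0,0,0],[0,0,0],[0,0,10],[0,0,20],[0,0,20]],"dr":[[0,0,0],[0,0,0],[0,0,0],[0,0,0],[0,0,0]],"jaw":[255,255,255,255,255]}'
python3 -m jog '{"travel":[[0,0,30],[0,0,30],[0,0,30],[0,0,0],[0,0,0]],"dr":[[0,0,0],[0,0,0],[0,0,0],[0,0,0],[0,0,0]],"jaw":[255,255,255,255,255]}'
python3 - <<'E'
from h import *
im=read_camera("scene")[:,:,::-1];cv2.imwrite("pics/c4.png",cv2.resize(im[150:320,80:320],None,fx=3,fy=3,interpolation=2))
E
```

```text
time: 20.17
eef_pos: [0.4922, -0.3335, 0.0149]
tcp_rot: [0.666, 0.746, 0.0, -0.004]
contact_force: [0.1, 0.9, 0.1]
opening: 0.999
time: 20.58
eef_pos: [0.4952, -0.3385, 0.0177]
tcp_rot: [0.667, 0.745, -0.0, 0.002]
contact_force: [-0.0, -0.1, 0.0]
opening: 0.453
time: 21.0
eef_pos: [0.4943, -0.3381, 0.0169]
tcp_rot: [0.667, 0.745, -0.0, 0.001]
contact_force: [-1.4, 1.2, 6.2]
opening: 0.143
time: 21.42
eef_pos: [0.4923, -0.3358, 0.0639]
tcp_rot: [0.667, 0.745, 0.0, -0.003]
contact_force: [0.1, -0.3, -3.7]
opening: 0.14
time: 21.83
eef_pos: [0.4946, -0.3379, 0.1571]
tcp_rot: [0.667, 0.745, 0.0, 0.002]
contact_force: [-0.1, 0.6, -4.0]
opening: 0.145
```

View pics/c4.png

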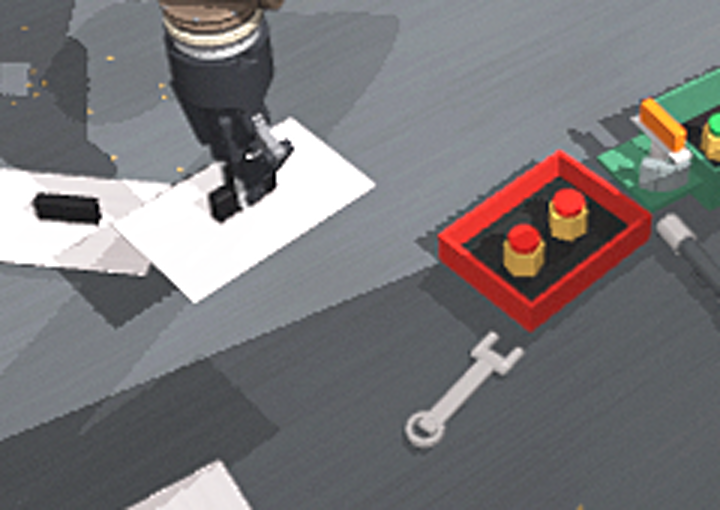

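The cover is held level with the jaws centred on its handle. I carry it above the case, turning −10.2°.

```bash
python3 -m jog '{"travel":[[6,20,2],[6,25,2],[6,30,0],[6,30,0],[6,30,0]],"dr":[[0,0,0],[0,0,-1],[0,0,-1],[0,0,-1],[0,0,-1]],"jaw":[255,255,255,255,255]}'
python3 -m jog '{"travel":[[6,30,0],[6,30,0],[6,30,0],[6,30,0],[6,30,0]],"dr":[[0,0,-1],[0,0,-1],[0,0,-1],[0,0,-1],[0,0,-1]],"jaw":[255,255,255,255,255]}'
python3 -m jog '{"travel":[[6,30,0],[6,30,0],[6,30,0],[6,30,0],[6,30,0]],"dr":[[0,0,-1],[0,0,0],[0,0,0],[0,0,0],[0,0,0]],"jaw":[255,255,255,255,255]}'
python3 -m jog '{"travel":[[7,28,0],[0,20,0],[0,13,0],[0,0,0],[0,0,0]],"dr":[[0,0,0],[0,0,0],[0,0,0],[0,0,0],[0,0,0]],"jaw":[255,255,255,255,255]}'
python3 -m jog '{"travel":[[0,0,0],[0,0,0]],"dr":[[0,0,0],[0,0,0]],"jaw":[255,255]}'
python3 - <<'E'
from h import *
from scipy.spatial.transform import Rotation as R
s=get_state();z=s['eef_pos'][2]-.007;print(s['eef_pos'],R.from_quat(s['tcp_rot']).as_euler('zyx',degrees=True))
im=read_camera("top");h,S,v=np.moveaxis(hsv(im),2,0);cv2.imwrite("pics/top10.png",im[:,:,::-1])
for c,a,m in blobs((S<30)&(v>150),200,3000):
    if 120<c[0]<300: print(c,a,rect(m,"top",z))
cv2.imwrite("pics/c5.png",cv2.resize(im[90:240,120:320],None,fx=3.5,fy=3.5,interpolation=2)[:,:,::-1])
E
```

```text
time: 22.3
eef_pos: [0.522, -0.2001, 0.1556]
tcp_rot: [0.693, 0.721, -0.001, -0.003]
contact_force: [1.0, -0.4, -3.8]
opening: 0.14
time: 22.72
eef_pos: [0.5517, -0.0503, 0.1557]
tcp_rot: [0.724, 0.69, -0.002, -0.003]
contact_force: [-0.6, 0.1, -3.9]
opening: 0.144
time: 23.13
eef_pos: [0.5817, 0.0991, 0.1554]
tcp_rot: [0.73, 0.684, -0.002, -0.002]
contact_force: [0.1, -0.9, -4.0]
opening: 0.147
time: 23.55
eef_pos: [0.5894, 0.1585, 0.157]
tcp_rot: [0.729, 0.684, -0.002, -0.001]
contact_force: [0.3, 0.2, -4.3]
opening: 0.144
time: 23.72
eef_pos: [0.5906, 0.1573, 0.1587]
tcp_rot: [0.73, 0.683, -0.001, -0.0]
contact_force: [0.2, -0.1, -3.7]
opening: 0.144
[0.59059795 0.1572912  0.15874728] [-8.62181330e+01 -7.52628976e-02  1.79968838e+02]
[189.19404694  44.17286777] 1747 ((0.9746006727218628, 0.21314629912376404), (0.11116702854633331, 0.2627702057361603), 0.7376375198364258)
[224.1984 164.5504] 625 ((0.5871987342834473, 0.09035392105579376), (0.11701765656471252, 0.05822526291012764), 0.5194138288497925)
```

View pics/c5.png

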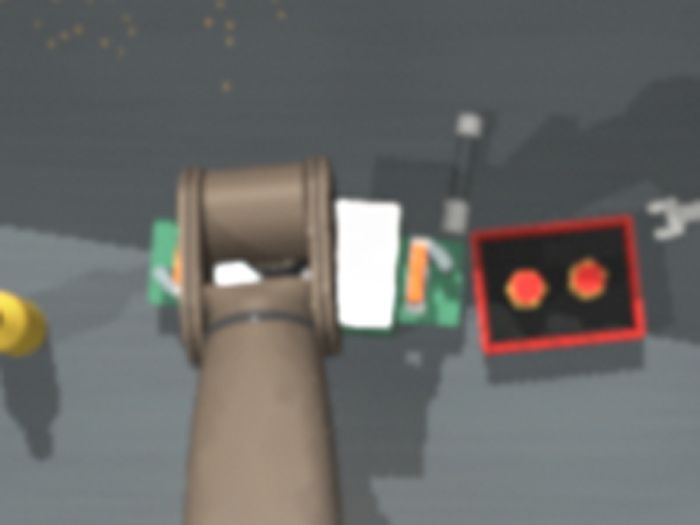

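Run:
```python
from h import *
im=read_camera("top");g=im.min(2).astype(float)
def edge(row,lo,hi):
    p=g[row,lo:hi];i=np.argmin(np.diff(p));mid=(p[max(i-3,0)]+p[min(i+4,len(p)-1)])/2
    for k in range(max(i-3,0),i+4):
        if p[k]>=mid>p[k+1]: return lo+k+(p[k]-mid)/(p[k]-p[k+1])
z=get_state()['eef_pos'][2]-.007
E=np.array([ray("top",(edge(r,222,240),r),z) for r in range(152,180,3)]);print(E.round(4).tolist())
# fit line, give point at case axis offset
k=np.polyfit(E[:,0],E[:,1],1);print("slope deg",np.degrees(np.arctan(k[0])), "edge y at x=.586",np.polyval(k,.586))
gt=g.T.copy()
def vedge(c,lo,hi,sg):
    p=g[lo:hi,c];i=np.argmax(sg*np.diff(p));return lo+i+.5
print([ (ray("top",(c,vedge(c,140,156,1)),z)).round(4).tolist()+(ray("top",(c,vedge(c,176,192,-1)),z)).round(4).tolist() for c in(220,224,228,231)])
# same edge measure on the original cover for bias
im=cv2.imread("pics/top2.png");g=im.min(2).astype(float);cov=[]
R=[ray("top",(edge(r,365,385),r),.01) for r in range(188,206,3)];print("orig right",np.array(R).round(4).tolist())
```

```text
[[0.6295, 0.0624], [0.6197, 0.0632], [0.61, 0.0639], [0.6002, 0.0642], [0.5904, 0.065], [0.5807, 0.0664], [0.5709, 0.0666], [0.5612, 0.0665], [0.5515, 0.0678], [0.5418, 0.0686]]
slope deg -3.864832635894798 edge y at x=.586 0.06543683019761193
[[0.6471, 0.107, 0.5301, 0.1055], [0.6472, 0.0941, 0.527, 0.0926], [0.6441, 0.0811, 0.5271, 0.0798], [0.6441, 0.0715, 0.5304, 0.0702]]
orig right [[0.5281, -0.4273], [0.5175, -0.4272], [0.5069, -0.43], [0.4963, -0.4319], [0.4857, -0.4326], [0.4752, -0.4345]]
```

Run:
```python
from h import *
im=cv2.imread("pics/top2.png")[:,:,::-1].astype(int)
for r in (157,163,172,178):
    print(r,[(c,int(im[r,c,1]),int(im[r,c,1]-im[r,c,0])) for c in list(range(176,188))+list(range(228,241))])
print([ (c,ray("top",(c,168),.054).round(4).tolist()) for c in (181,182,233,234)])
for c in(195,205,220): print(c,[(r,int(im[r,c,1]),int(im[r,c,1]-im[r,c,0])) for r in list(range(147,156))+list(range(178,190))], ray("top",(c,150),.054).round(4),ray("top",(c,184),.054).round(4))
```

```text
157 [(176, 185, 7), (177, 193, 41), (178, 186, 69), (179, 181, 76), (180, 176, 74), (181, 160, 67), (182, 123, 52), (183, 83, 35), (184, 56, 18), (185, 43, 7), (186, 36, 2), (187, 36, 1), (228, 41, 1), (229, 40, 1), (230, 41, 1), (231, 58, 11), (232, 89, 31), (233, 110, 43), (234, 104, 39), (235, 94, 26), (236, 99, 18), (237, 117, 12), (238, 135, 6), (239, 138, 3), (240, 136, 3)]
163 [(176, 144, 16), (177, 146, 44), (178, 157, 62), (179, 164, 68), (180, 161, 68), (181, 142, 59), (182, 104, 44), (183, 68, 27), (184, 48, 13), (185, 38, 3), (186, 35, 1), (187, 36, 1), (228, 40, 1), (229, 40, 0), (230, 47, 6), (231, 90, 32), (232, 128, 51), (233, 129, 54), (234, 116, 49), (235, 113, 37), (236, 139, -9), (237, 178, -59), (238, 193, -62), (239, 191, -64), (240, 179, -76)]
172 [(176, 103, 19), (177, 103, 37), (178, 114, 47), (179, 135, 57), (180, 148, 62), (181, 120, 51), (182, 77, 31), (183, 51, 15), (184, 39, 4), (185, 35, 0), (186, 41, 1), (187, 48, 0), (228, 55, 1), (229, 59, 3), (230, 83, 20), (231, 117, 41), (232, 131, 52), (233, 124, 52), (234, 129, 48), (235, 162, 17), (236, 190, -4
[... 891 characters left out ...]
 0.198 ]
205 [(147, 77, 4), (148, 78, 5), (149, 86, 13), (150, 101, 29), (151, 102, 39), (152, 85, 35), (153, 63, 22), (154, 46, 8), (155, 41, 1), (178, 53, 1), (179, 55, 2), (180, 72, 14), (181, 105, 34), (182, 126, 48), (183, 114, 42), (184, 92, 22), (185, 89, 9), (186, 91, 5), (187, 91, 6), (188, 89, 5), (189, 89, 4)] [0.6509 0.1657] [0.5336 0.1639]
220 [(147, 80, 4), (148, 78, 4), (149, 79, 4), (150, 85, 11), (151, 99, 26), (152, 104, 38), (153, 89, 35), (154, 67, 24), (155, 50, 11), (178, 54, 2), (179, 52, 1), (180, 54, 2), (181, 69, 14), (182, 104, 35), (183, 127, 48), (184, 120, 45), (185, 98, 25), (186, 88, 8), (187, 89, 5), (188, 89, 5), (189, 89, 4)] [0.6514 0.1142] [0.534  0.1127]
```

The cover sits about 3 mm toward −y of the TCP. Its yaw is −3.86°, which matches the case. Correcting by (+1.5, +3.5) mm, I lower to just above the rim and compare there.

```bash
python3 -m jog '{"travel":[[1.5,3.5,-20],[0,0,-20],[0,0,-20],[0,0,-12],[0,0,-5]],"dr":[[0,0,0],[0,0,0],[0,0,0],[0,0,0],[0,0,0]],"jaw":[255,255,255,255,255]}'
python3 -m jog '{"travel":[[0,0,0],[0,0,0],[0,0,0]],"dr":[[0,0,0],[0,0,0],[0,0,0]],"jaw":[255,255,255]}'
python3 - <<'E'
from h import *
s=get_state()['eef_pos'];print(s)
im=read_camera("scene");a=im[150:240,260:390];b=read_camera("top")[130:200,150:260]
cv2.imwrite("pics/c6.png",cv2.resize(a,None,fx=6,fy=6,interpolation=2)[:,:,::-1])
cv2.imwrite("pics/c7.png",cv2.resize(b,None,fx=7,fy=7,interpolation=2)[:,:,::-1])
E
```

```text
time: 24.23
eef_pos: [0.5908, 0.1613, 0.0799]
tcp_rot: [0.73, 0.684, -0.002, -0.001]
contact_force: [-0.6, 0.4, -3.6]
opening: 0.147
time: 24.48
eef_pos: [0.5937, 0.1621, 0.0842]
tcp_rot: [0.73, 0.684, 0.001, 0.001]
contact_force: [0.9, -0.3, -3.0]
opening: 0.142
[0.59371773 0.16207275 0.0842272 ]
```

View pics/c6.png

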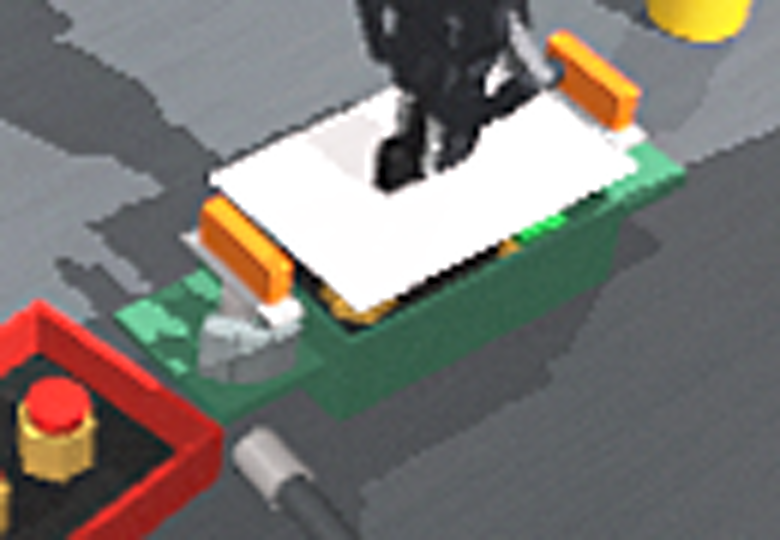

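View pics/c7.png

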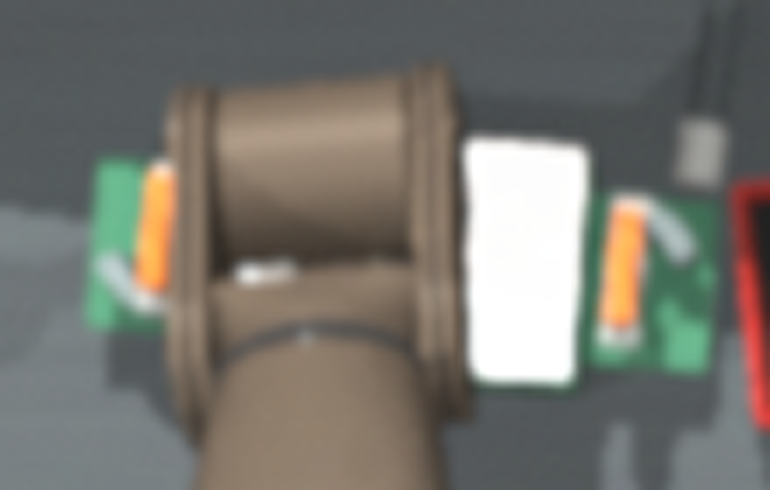

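The scene crop shows the level cover just above the rim. The plate's near corner is at crop (362,309) and the case rim's near corner at (348,343). I compare the two by rays.

Run:
```python
from h import *
f=lambda u,v:(260+(u+.5)/6-.5,150+(v+.5)/6-.5)
z=.0842
print("plate corner",ray("scene",f(362,309),z-.007),ray("scene",f(362,311),z-.009))
print("case corner",ray("scene",f(348,343),.054))
c,s=np.cos(-.068),np.sin(-.068)
for C in((.593,.1595),(.5918,.1587)): print("pred case",np.array(C)+[c*.056+s*.09,s*.056-c*.09])
# top: edges
im=read_camera("top");g=im.min(2).astype(float)
def edge(row,lo,hi):
    p=g[row,lo:hi];i=np.argmin(np.diff(p));mid=(p[max(i-3,0)]+p[min(i+4,len(p)-1)])/2
    for k in range(max(i-3,0),i+4):
        if p[k]>=mid>p[k+1]: return lo+k+(p[k]-mid)/(p[k]-p[k+1])
E=np.array([ray("top",(edge(r,222,238),r),z-.007) for r in range(153,182,3)]);k=np.polyfit(E[:,0],E[:,1],1);print(np.degrees(np.arctan(k[0])),"cover y centre",np.polyval(k,.587)+.0898)
```

```text
plate corner [0.64496914 0.07050459] [0.64460008 0.07117976]
case corner [0.6419599 0.0678579]
pred case [0.64275529 0.06590293]
pred case [0.64155529 0.06510293]
-3.9658526020770455 cover y centre 0.1601833808188292
```

The two differ by about 2 mm at most, inside the 4 mm play. I shift (−1.5, −1) mm and lower gently, feeling for contact.

```bash
python3 -m jog '{"travel":[[-1.5,-1,-2],[0,0,-3],[0,0,-3],[0,0,-2],[0,0,-2]],"dr":[[0,0,0],[0,0,0],[0,0,0],[0,0,0],[0,0,0]],"jaw":[255,255,255,255,255]}'
python3 -m jog '{"travel":[[0,0,-2],[0,0,-1],[0,0,0],[0,0,0]],"dr":[[0,0,0],[0,0,0],[0,0,0],[0,0,0]],"jaw":[255,255,255,255]}'
python3 -m jog '{"travel":[[0,0,-1.5],[0,0,-1.5],[0,0,0],[0,0,0]],"dr":[[0,0,0],[0,0,0],[0,0,0],[0,0,0]],"jaw":[255,255,255,255]}'
```

```text
time: 25.05
eef_pos: [0.5906, 0.1611, 0.0699]
tcp_rot: [0.73, 0.684, -0.0, -0.0]
contact_force: [-0.9, -0.9, -4.2]
opening: 0.144
time: 25.38
eef_pos: [0.5909, 0.1611, 0.0674]
tcp_rot: [0.73, 0.684, -0.0, -0.0]
contact_force: [-0.7, 0.3, -2.6]
opening: 0.144
time: 25.72
eef_pos: [0.5913, 0.1611, 0.0649]
tcp_rot: [0.73, 0.684, 0.0, 0.0]
contact_force: [1.2, 0.1, -2.0]
opening: 0.144
```

The ribs passed the rim level (contact would have come at 0.071) with no resistance, and it is now essentially seated. I settle it, release and look.

```bash
python3 -m jog '{"travel":[[0,0,-1],[0,0,0],[0,0,0],[0,0,0],[0,0,0]],"dr":[[0,0,0],[0,0,0],[0,0,0],[0,0,0],[0,0,0]],"jaw":[255,255,130,130,130]}'
python3 -m jog '{"travel":[[0,0,0],[0,0,15],[0,0,30],[0,0,35],[0,0,20]],"dr":[[0,0,0],[0,0,0],[0,0,0],[0,0,0],[0,0,0]],"jaw":[130,130,130,130,130]}'
python3 -m jog '{"travel":[[-30,0,10],[-35,0,0],[-35,0,0],[-35,0,0],[-15,0,0]],"dr":[[0,0,7],[0,0,7],[0,0,7],[0,0,7],[0,0,7]],"jaw":[130,130,130,130,130]}'
python3 -m jog '{"travel":[[0,0,0],[0,0,0],[0,0,0]],"dr":[[0,0,0],[0,0,0],[0,0,0]],"jaw":[130,130,130]}'
python3 m.py 11 | grep orange;python3 - <<'E'
from geo import *
im=cv2.imread("pics/top11.png")[:,:,::-1].copy();h,s,v=np.moveaxis(hsv(im),2,0)
for c,a,m in blobs((s<30)&(v>150),200,3000):
    if 120<c[0]<300 and c[1]>120: print(c,a,rect(m,"top",.058))
cv2.imwrite("pics/c8.png",np.hstack([cv2.resize(cv2.imread("pics/scene11.png")[145:235,270:390],(480,360),interpolation=2),cv2.resize(cv2.imread("pics/top11.png")[130:220,160:235],(300,360),interpolation=2)]))
E
```

```text
time: 26.13
eef_pos: [0.5913, 0.1611, 0.0636]
tcp_rot: [0.73, 0.684, 0.0, 0.0]
contact_force: [-0.1, 0.4, 0.8]
opening: 0.488
time: 26.55
eef_pos: [0.5924, 0.1613, 0.1671]
tcp_rot: [0.73, 0.684, 0.002, 0.001]
contact_force: [0.3, -0.0, 1.0]
opening: 0.491
time: 26.97
eef_pos: [0.4371, 0.1612, 0.1725]
tcp_rot: [0.487, 0.873, -0.001, -0.001]
contact_force: [0.2, -0.9, -1.1]
opening: 0.487
time: 27.22
eef_pos: [0.4421, 0.1611, 0.1741]
tcp_rot: [0.491, 0.871, 0.001, 0.001]
contact_force: [0.4, -1.1, -0.6]
opening: 0.489
top orange [172.1 163.1] 52 [0.5992 0.2702]
top orange [238.9 168.1] 35 [0.5841 0.047 ]
top orange [286.  169.8] 23 [ 0.5796 -0.1104]
top orange [269.  173.6] 26 [ 0.5664 -0.0537]
scene orange [246.8  21.5] 148 [-0.3788  0.611 ]
scene orange [357.6 164.4] 96 [0.6149 0.2545]
scene orange [299.8 192.4] 95 [0.5986 0.0347]
scene orange [268. 225.] 65 [ 0.6383 -0.1139]
scene orange [254. 238.] 64 [ 0.6507 -0.17  ]
[205.97211378 167.12325711] 1793 ((0.5918738842010498, 0.16112616658210754), (0.18618270754814148, 0.11869923025369644), 86.08944702148438)
```

View pics/c8.png

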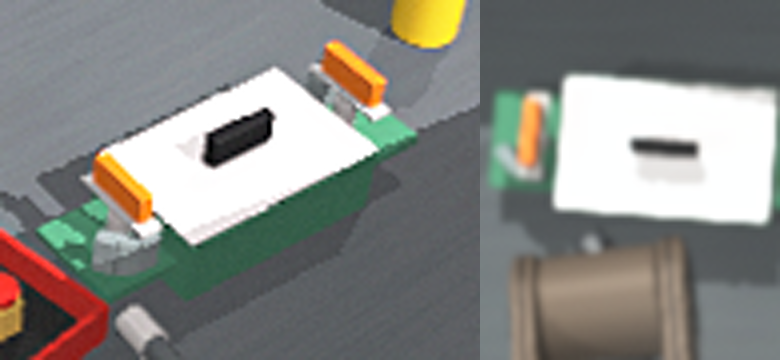

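The cover is home at (0.592, 0.161), yaw −3.9°, flat on the rim, and both bars are still open. Now the left fastener: tool to 176° with the jaws along case y.

```bash
python3 -m jog '{"travel":[[19.7,13.8,0],[19.7,13.8,0],[19.7,13.8,0],[19.7,13.8,0],[19.7,13.8,0]],"dr":[[0,0,6.9],[0,0,6.9],[0,0,6.9],[0,0,6.9],[0,0,6.9]],"jaw":[130,130,130,130,130]}' 30
python3 -m jog '{"travel":[[19.7,13.8,0],[19.7,13.8,0],[19.7,13.8,0],[0,0,0],[0,0,0]],"dr":[[0,0,6.9],[0,0,6.9],[0,0,6.9],[0,0,0],[0,0,0]],"jaw":[130,130,130,130,130]}'
python3 -c "
from h import *
from scipy.spatial.transform import Rotation as R
s=get_state();print(s['eef_pos'],R.from_quat(s['tcp_rot']).as_matrix()[:,0],np.degrees(np.arctan2(*R.from_quat(s['tcp_rot']).as_matrix()[[1,0],0])),s['qpos'])"
```

```text
time: 27.73
eef_pos: [0.5414, 0.2307, 0.173]
tcp_rot: [0.207, 0.978, -0.0, -0.0]
contact_force: [0.2, 0.0, 0.4]
opening: 0.488
time: 28.15
eef_pos: [0.5996, 0.2717, 0.1724]
tcp_rot: [0.032, 1.0, -0.0, -0.001]
contact_force: [-1.1, -0.7, -0.6]
opening: 0.492
[0.59962544 0.27168829 0.17235381] [-0.99800706  0.06309174  0.00115703] 176.3827048907753 [ 2.71593873e-01  3.01281034e-01  1.66908502e+00 -1.32395324e-04
  1.17249406e+00 -1.23601762e+00]
```

```bash
python3 -m jog '{"travel":[[0,0,-30],[0,0,-30],[0,0,-20],[0,0,-10],[0,0,-4]],"dr":[[0,0,0],[0,0,0],[0,0,0],[0,0,0],[0,0,0]],"jaw":[130,130,130,130,130]}'
python3 -m jog '{"travel":[[0,0,0],[0,0,0],[0,0,0],[0,0,0],[0,0,0]],"dr":[[0,0,0],[0,0,0],[0,0,0],[0,0,0],[0,0,0]],"jaw":[130,255,255,255,255]}'
python3 -m jog '{"travel":[[0,0,0],[0,0,0],[0,0,0]],"dr":[[0,0,0],[0,0,0],[0,0,0]],"jaw":[255,255,255]}'
```

```text
time: 28.57
eef_pos: [0.5967, 0.2705, 0.0768]
tcp_rot: [0.031, 1.0, -0.001, -0.002]
contact_force: [-0.6, -0.6, -0.5]
opening: 0.49
time: 28.98
eef_pos: [0.6, 0.2718, 0.0817]
tcp_rot: [0.03, 1.0, 0.0, 0.002]
contact_force: [0.8, -0.4, 4.0]
opening: 0.129
time: 29.23
eef_pos: [0.6001, 0.2718, 0.0815]
tcp_rot: [0.03, 1.0, 0.0, 0.002]
contact_force: [1.7, -1.1, 5.5]
opening: 0.136
```

Bar gripped (11.5 mm opening). I turn it clockwise.

```bash
python3 -m jog '{"travel":[[0,0,0],[0,0,0],[0,0,0],[0,0,0],[0,0,0]],"dr":[[0,0,-3],[0,0,-6],[0,0,-7],[0,0,-7],[0,0,-7]],"jaw":[255,255,255,255,255]}'
python3 -m jog '{"travel":[[0,0,0],[0,0,0],[0,0,0],[0,0,0],[0,0,0]],"dr":[[0,0,-7],[0,0,-7],[0,0,-7],[0,0,-7],[0,0,-7]],"jaw":[255,255,255,255,255]}'
python3 -m jog '{"travel":[[0,0,0],[0,0,0],[0,0,0],[0,0,0],[0,0,0]],"dr":[[0,0,-7],[0,0,-7],[0,0,-7],[0,0,-4],[0,0,0]],"jaw":[255,255,255,255,255]}'
python3 -c "
from h import *
from scipy.spatial.transform import Rotation as R
s=get_state();print(np.degrees(np.arctan2(*R.from_quat(s['tcp_rot']).as_matrix()[[1,0],0])),s['wrist_torque'],s['contact_force'])"
```

```text
time: 29.65
eef_pos: [0.6001, 0.272, 0.0815]
tcp_rot: [0.291, 0.957, 0.001, 0.002]
contact_force: [0.3, 1.0, 5.9]
opening: 0.13
time: 30.07
eef_pos: [0.6003, 0.2724, 0.0812]
tcp_rot: [0.565, 0.825, 0.002, 0.002]
contact_force: [3.1, 1.5, -2.8]
opening: 0.128
time: 30.48
eef_pos: [0.6006, 0.2725, 0.0786]
tcp_rot: [0.729, 0.684, 0.003, 0.001]
contact_force: [8.2, 4.1, -6.8]
opening: 0.129
86.31330651144198 [ 0.5560996  -1.40181226  0.0269    ] [ 8.16884898  4.10183768 -6.83828843]
```

```bash
python3 -m jog '{"travel":[[0,0,0],[0,0,0],[0,0,0],[0,0,0],[0,0,0]],"dr":[[0,0,0],[0,0,0],[0,0,0],[0,0,0],[0,0,0]],"jaw":[130,130,130,130,130]}'
python3 -m jog '{"travel":[[0,0,20],[0,0,35],[0,0,35],[0,0,5],[0,-10,0]],"dr":[[0,0,0],[0,0,0],[0,0,0],[0,0,7],[0,0,7]],"jaw":[130,130,130,130,130]}'
python3 -m jog '{"travel":[[-2,-25,0],[-2,-25,0],[-2,-25,0],[-2,-25,0],[-2,-25,0]],"dr":[[0,0,7],[0,0,7],[0,0,7],[0,0,7],[0,0,7]],"jaw":[130,130,130,130,130]}'
python3 -m jog '{"travel":[[-2,-25,0],[-2,-25,0],[-1,-25,0],[0,-14,0],[0,0,0]],"dr":[[0,0,7],[0,0,7],[0,0,7],[0,0,7],[0,0,7]],"jaw":[130,130,130,130,130]}'
python3 -m jog '{"travel":[[0,0,0],[0,0,0],[0,0,0]],"dr":[[0,0,6],[0,0,0],[0,0,0]],"jaw":[130,130,130]}'
python3 m.py 12|grep orange
python3 -c "
from h import *
from scipy.spatial.transform import Rotation as R
s=get_state();print(s['eef_pos'],np.degrees(np.arctan2(*R.from_quat(s['tcp_rot']).as_matrix()[[1,0],0])))
cv2.imwrite('pics/c9.png',np.hstack([cv2.resize(cv2.imread('pics/scene12.png')[145:235,270:390],(480,360),interpolation=2),cv2.resize(cv2.imread('pics/top12.png')[130:220,160:235],(300,360),interpolation=2)]))"
```

```text
time: 30.9
eef_pos: [0.5982, 0.2714, 0.0793]
tcp_rot: [0.728, 0.685, -0.0, -0.0]
contact_force: [0.3, 0.5, -0.3]
opening: 0.49
time: 31.32
eef_pos: [0.6007, 0.2632, 0.1799]
tcp_rot: [0.637, 0.771, 0.004, 0.002]
contact_force: [0.4, -0.6, -0.5]
opening: 0.488
time: 31.73
eef_pos: [0.5881, 0.1354, 0.1746]
tcp_rot: [0.376, 0.927, -0.0, -0.0]
contact_force: [1.0, 1.1, -0.8]
opening: 0.488
time: 32.15
eef_pos: [0.5834, 0.0446, 0.1747]
tcp_rot: [0.081, 0.997, -0.0, 0.0]
contact_force: [0.4, 0.2, -0.1]
opening: 0.488
time: 32.4
eef_pos: [0.5834, 0.0474, 0.1746]
tcp_rot: [0.032, 0.999, -0.0, -0.0]
contact_force: [-0.7, -0.1, -0.2]
opening: 0.489
top orange [172.8 163.1] 44 [0.5992 0.2678]
top orange [286.  170.3] 30 [ 0.578  -0.1104]
top orange [268.9 173.5] 33 [ 0.5669 -0.0532]
scene orange [356.9 165.6] 74 [0.6173 0.2485]
scene orange [299.9 192.5] 94 [0.599  0.0347]
scene orange [267.7 224.9] 67 [ 0.6377 -0.1144]
scene orange [253.8 236.7] 79 [ 0.6472 -0.168 ]
[0.5834276  0.04764096 0.17450176] 176.39318543757275
```

View pics/c9.png

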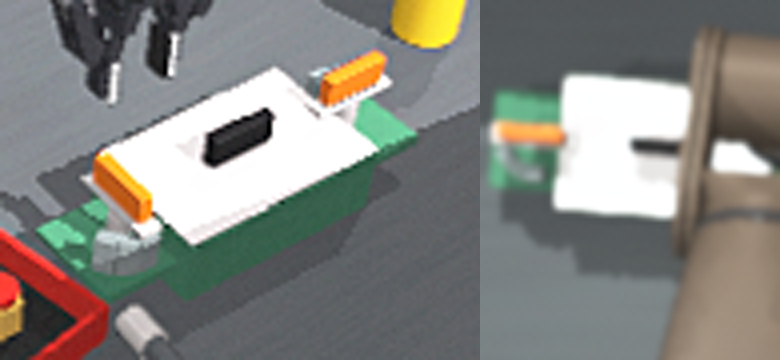

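The left bar now lies along case y over the cover, at crop (353,78) in the scene half. Now the right one.

```bash
python3 -m jog '{"travel":[[1,0.5,-30],[0,0,-30],[0,0,-20],[0,0,-10],[0,0,-6]],"dr":[[0,0,0],[0,0,0],[0,0,0],[0,0,0],[0,0,0]],"jaw":[130,130,130,130,130]}'
python3 -m jog '{"travel":[[0,0,0],[0,0,0],[0,0,0],[0,0,0],[0,0,0]],"dr":[[0,0,0],[0,0,0],[0,0,0],[0,0,0],[0,0,0]],"jaw":[130,255,255,255,255]}'
python3 -m jog '{"travel":[[0,0,0],[0,0,0],[0,0,0]],"dr":[[0,0,0],[0,0,0],[0,0,0]],"jaw":[255,255,255]}'
python3 -m jog '{"travel":[[0,0,0],[0,0,0],[0,0,0],[0,0,0],[0,0,0]],"dr":[[0,0,-3],[0,0,-6],[0,0,-7],[0,0,-7],[0,0,-7]],"jaw":[255,255,255,255,255]}'
python3 -m jog '{"travel":[[0,0,0],[0,0,0],[0,0,0],[0,0,0],[0,0,0]],"dr":[[0,0,-7],[0,0,-7],[0,0,-7],[0,0,-7],[0,0,-7]],"jaw":[255,255,255,255,255]}'
python3 -m jog '{"travel":[[0,0,0],[0,0,0],[0,0,0],[0,0,0],[0,0,0]],"dr":[[0,0,-7],[0,0,-7],[0,0,-7],[0,0,-4],[0,0,0]],"jaw":[255,255,255,255,255]}'
python3 -c "
from h import *
from scipy.spatial.transform import Rotation as R
s=get_state();print(np.degrees(np.arctan2(*R.from_quat(s['tcp_rot']).as_matrix()[[1,0],0])),s['wrist_torque'],s['contact_force'])"
```

```text
time: 32.92
eef_pos: [0.5834, 0.0483, 0.0766]
tcp_rot: [0.031, 1.0, 0.0, -0.002]
contact_force: [0.3, 0.7, 0.9]
opening: 0.493
time: 33.33
eef_pos: [0.5859, 0.0482, 0.0804]
tcp_rot: [0.031, 1.0, 0.0, 0.002]
contact_force: [0.1, 1.2, 3.4]
opening: 0.127
time: 33.58
eef_pos: [0.5858, 0.0482, 0.0802]
tcp_rot: [0.031, 1.0, 0.0, 0.002]
contact_force: [0.2, 2.1, 5.4]
opening: 0.132
time: 34.0
eef_pos: [0.5857, 0.0482, 0.0801]
tcp_rot: [0.29, 0.957, 0.0, 0.001]
contact_force: [0.4, 1.8, 2.9]
opening: 0.128
time: 34.42
eef_pos: [0.5857, 0.0482, 0.0799]
tcp_rot: [0.565, 0.825, 0.001, 0.001]
contact_force: [-1.1, 2.7, 6.5]
opening: 0.13
time: 34.83
eef_pos: [0.5855, 0.048, 0.0773]
tcp_rot: [0.73, 0.684, 0.001, 0.001]
contact_force: [5.7, 1.6, -6.9]
opening: 0.129
86.30876528937645 [ 0.26975257 -1.007085   -0.04851553] [ 5.70377673  1.64432747 -6.86983638]
```

Release, lift and retreat clear of the case, then check both drops with the two cameras.

```bash
python3 -m jog '{"travel":[[0,0,0],[0,0,0],[0,0,0],[0,0,0],[0,0,0]],"dr":[[0,0,0],[0,0,0],[0,0,0],[0,0,0],[0,0,0]],"jaw":[130,130,130,130,130]}'
python3 -m jog '{"travel":[[0,0,20],[0,0,35],[0,0,35],[0,0,35],[0,0,0]],"dr":[[0,0,0],[0,0,0],[0,0,0],[0,0,0],[0,0,0]],"jaw":[130,130,130,130,130]}'
python3 -m jog '{"travel":[[-10,-40,0],[-20,-36,0],[-20,-36,0],[-20,-36,0],[-20,-36,0]],"dr":[[0,0,0],[0,0,0],[0,0,0],[0,0,0],[0,0,0]],"jaw":[130,130,130,130,130]}'
python3 -m jog '{"travel":[[-15,-38,0],[-15,-38,0],[0,-40,0],[0,0,0],[0,0,0]],"dr":[[0,0,0],[0,0,0],[0,0,0],[0,0,0],[0,0,0]],"jaw":[130,130,130,130,130]}'
python3 m.py 13|grep -E "top|orange"
cat > z.py <<'E'
from h import *
# orange top-face/bar centroids triangulated in both views, before (11) and after (13)
def tri(pt,ps):
    O,D=[],[]
    for n,p in(("top",pt),("scene",ps)):
        c=camera_info(n);K,R,t=map(np.array,(c["K"],c["R"],c["t"]));d=R.T@np.linalg.solve(K,[*p,1.]);O.append(-R.T@t);D.append(d/np.linalg.norm(d))
    A=sum(np.eye(3)-np.outer(d,d) for d in D);b=sum((np.eye(3)-np.outer(d,d))@o for o,d in zip(O,D));return np.linalg.solve(A,b)
for tag in("11","13"):
    B={}
    for n in("top","scene"):
        M=masks(cv2.imread(f"pics/{n}{tag}.png")[:,:,::-1].copy())["orange"]
        B[n]=sorted([(c,m) for c,a,m in blobs(M,15,400) if (140<c[0]<250 and 120<c[1]<200 if n=="top" else 285<c[0]<375 and 150<c[1]<210)],key=lambda q:q[0][0])
    print(tag,"left",tri(B["top"][0][0],B["scene"][-1][0]).round(4),"right",tri(B["top"][-1][0],B["scene"][0][0]).round(4))
    for q in B["top"]: print("  bar",rect(q[1],"top",.0925))
E
python3 z.py
python3 -c "
import cv2,numpy as np
cv2.imwrite('pics/c10.png',np.hstack([cv2.resize(cv2.imread('pics/scene13.png')[145:235,270:390],(480,360),interpolation=2),cv2.resize(cv2.imread('pics/top13.png')[130:220,160:235],(300,360),interpolation=2)]))"
```

```text
time: 35.25
eef_pos: [0.5844, 0.0479, 0.0786]
tcp_rot: [0.728, 0.685, -0.0, -0.0]
contact_force: [-0.4, -0.6, -0.2]
opening: 0.494
time: 35.67
eef_pos: [0.5889, 0.0476, 0.2131]
tcp_rot: [0.728, 0.685, 0.005, 0.006]
contact_force: [1.6, -1.4, 1.3]
opening: 0.486
time: 36.08
eef_pos: [0.4933, -0.1372, 0.2035]
tcp_rot: [0.728, 0.685, -0.0, 0.0]
contact_force: [0.7, -0.7, 0.2]
opening: 0.49
time: 36.5
eef_pos: [0.464, -0.2539, 0.2035]
tcp_rot: [0.73, 0.684, 0.0, 0.0]
contact_force: [-0.2, -0.0, 1.0]
opening: 0.491
top red [270.5 171.1] 43 [ 0.5818 -0.0602]
top red [288. 169.] 41 [ 0.5896 -0.121 ]
top orange [172.5 163. ] 42 [0.5995 0.2687]
top orange [286.  170.3] 30 [ 0.578  -0.1104]
top orange [238.6 167.6] 49 [0.5857 0.0481]
top orange [268.7 173.4] 32 [ 0.5671 -0.0526]
scene orange [264.8  30.4] 348 [-0.2586  0.6179]
scene orange [357.  165.5] 75 [0.6173 0.249 ]
scene orange [299.6 194. ] 90 [0.603 0.03 ]
scene orange [268.6 224.6] 73 [ 0.6383 -0.1117]
scene orange [253.9 238.1] 60 [ 0.6509 -0.1707]
11 left [0.6017 0.2735 0.078 ] right [0.5863 0.0478 0.0796]
  bar ((0.5998822450637817, 0.2707988917827606), (0.011609985493123531, 0.04757210984826088), 84.1171646118164)
  bar ((0.5849660038948059, 0.04698310047388077), (0.047212764620780945, 0.006700893398374319), 0.5721208453178406)
13 left [0.602  0.2721 0.0744] right [0.5877 0.048  0.0745]
  bar ((0.6016125679016113, 0.2678907811641693), (0.010110937990248203, 0.04680294170975685), 0.48782527446746826)
  bar ((0.5866146683692932, 0.048663921654224396), (0.010119852609932423, 0.04353722557425499), 0.47889217734336853)
```

View pics/c10.png

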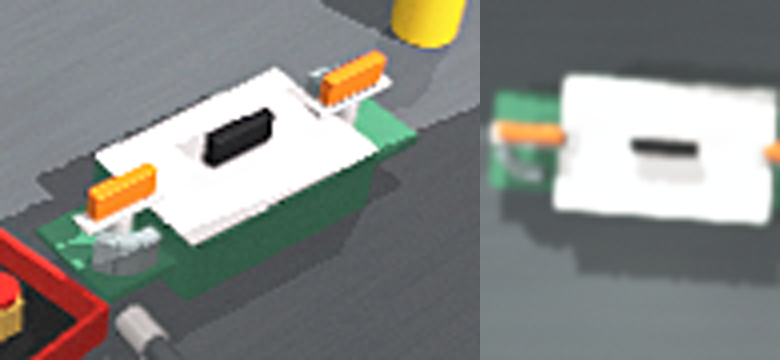

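Both bars lie along case y. By triangulation they dropped 3.6 mm (left) and 5.1 mm (right), against 4 mm expected (84 → 80). The cover is flat and the reds are unchanged in the tray. One last check of the cover, bystanders and arm clearance, then I hand in.

Run:
```python
from geo import *
im=cv2.imread("pics/top13.png")[:,:,::-1].copy();h,s,v=np.moveaxis(hsv(im),2,0)
for c,a,m in blobs((s<30)&(v>150),200,3000):
    if 120<c[0]<300 and c[1]>120: print("cover",c.round(1),rect(m,"top",.058))
a=cv2.imread("pics/top1.png").astype(int)
for n,(x0,x1,y0,y1) in dict(bottle=(108,136,170,196),spanner=(303,345,138,160),gauge=(243,262,118,158)).items():
    print(n,"mean px change",abs(a[y0:y1,x0:x1]-im[y0:y1,x0:x1,::-1]).mean().round(1))
S=get_state();print(S["time"],S["contact_force"])
print(sign_off())
```

```text
cover [205.9 167.1] ((0.5918738842010498, 0.16112616658210754), (0.18618270754814148, 0.11869923025369644), 86.08944702148438)
bottle mean px change 2.3
spanner mean px change 2.2
gauge mean px change 1.9
36.6 [-0.12045295  0.24436653 -0.28518884]
the job is handed in; nothing more can be done
None
```

The job is done and handed in at 36.6 s; the sign-off gave no verdict. Only four capped fittings were present. I put the two green ones in the case and the two red ones in the tray. I then seated the leftmost cover and turned both fasteners 90° clockwise before releasing them.

**Last checks**
- **Reds:** both measured inside the tray, at (0.582, −0.060) and (0.590, −0.121).
- **Greens:** both measured inside the case at (0.593, 0.193) and (0.592, 0.132) just before the cover went on. They are hidden now.
- **Cover:** flat on the rim at (0.592, 0.161), unmoved since it was released. I measured the case centre at y 0.157 to 0.160 by different edges, so the cover may be off by 1–4 mm in y, against a limit of 7 mm.
- **Fasteners:** both bars lie along case y. By triangulation they dropped 3.6 mm (left) and 5.1 mm (right), against about 4 mm expected. Each figure is only good to about 2 mm, and I did not check the drop by touch.
- **Bystanders:** the bottle, spanner and plug gauge look unchanged in the top picture.
- **Robot:** clear of everything, with force readings near zero.

No check failed. Two placings met the floor harder than meant, reading 45 N and 53 N at the wrist against the 120 N limit, so I lowered the last red and the cover more gently.

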